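# Spring a conveyor roller's axle out of its frame with the forked axle tool

### The job

The middle roller of this outfeed roller frame has to come out. Take the forked axle tool from its wooden rack, gently push the roller's sprung axle in with it until the end is clear of its hole, lift that end and let it spring out again so that it rests on top of the rail with the other end still in its hole, then hang the tool back in its rack as it was. Use no force that would bend the frame or roller, and leave the other things on the bench alone.

Things in the scene. Friction and masses are not known exactly. Their poses are not given: they have to be found in the camera images.
- frame: Steel roller frame, screwed to the bench: two side rails 300 long, 70 high, 6 thick, 220 apart inside (inner faces at y = -110, +110). Origin on the bench under its middle; x along the rails, y along the rollers, z up. Three rollers of 48 diameter at x = -85, 0, +85, axes 51 high; the middle one is to be freed, the others are fast. Over 25 N would bend it.
- hole (a point): Centre of the middle hole in the -y rail, on the rail's inner face: 11.5 diameter, 52 above the bench, 18 under the rail's top edge. Axes as the frame. It holds the sprung axle. Inside the rail (+y of this point) 21 mm are open as far as the roller tubes' ends; only the 9 mm axles and 22 mm collars cross it.
- roller: The loose middle roller, 0.3 to 0.5 kg; origin on its axis, y along it to the fixed end; tube y = -89 to +100. It has a few mm of end play. Fixed stub axle in the +y rail. Pushed by the sprung axle's collar to +y, the roller first slides till its far collar meets the far rail, then the axle goes in against its spring. Over 25 N would dent it.
- axle_end (a point): Centre of the end face of the sprung axle (9 diameter), which sticks out through the -y rail; same axes as the roller. Its collar (22 diameter, 3 thick) has its outer face 17 further in, 3 to 7 from the rail's inner face: find that gap by feel. Spring 4 N at first, 0.5 N more per mm, hard stop at 13 mm. Resting on the rail's top edge this point is about 75 high.
- far_end (a point): Centre of the end face of the roller's fixed stub axle, in the +y rail, where it must stay. With the roller pushed over to the far rail, the sprung axle's end is clear of the -y rail when its collar's outer face is 17 from that rail's inner face, and stops hard at 20.5.
- fork: Forked axle tool, 0.13 kg, upright: a steel plate 4 thick (y) with a wooden handle. Origin under the shank, at the foot; x is where the prongs point. Shank 14 wide (x), z = 0 to 58. Two prongs, one above the other, from x = 7 (slot root) to 32: z = 0 to 6 and 19 to 25. From x = 24 they thin to 2 mm, flush with the flat side (y = -2), sloped on the +y side.
- fork_grip (a point): Where to grip the fork firmly, across the 16 mm (y) of its handle: 88 above its foot, 30 above the handle's underside, on the shank's axis; axes as the fork. Handle 26 (x) by 16 (y), z = 58 to 130. In use the fork stands upright with its flat side to the -y rail, prongs along the frame's +x, one under and one over the axle.
- slot (a point): Middle of the slot's mouth in the top of the fixed wooden tool rack: a board 100 by 62, 14 thick, its top 64 above the bench, on two end legs, open at the sides; slot 42.5 (x) by 7 (y), right through the board, edges chamfered 2. The fork hangs in it by its handle's underside, prongs to the rack's +x, so that fork_grip is 12.5 behind (-x) and 30 above this point.
- glue: White glue bottle, 62 diameter, 170 high, origin under its middle. Leave alone. It stands on the other side of the frame from the tool rack.
- tape: Tape measure, 70 by 36 by 67, origin under its middle. Leave alone.
- mug: Mug, 82 diameter, 95 high, origin under its middle. Leave alone.
Things that resemble listed ones, but are neither listed nor needed, are in the scene too. What is shaped like the fork but green is not meant. Leave any blue look-alike of the roller alone.

How it is judged:
On the way, in this order (a step that is already met when the one before it is completed fails the run):
1. the fork holds the sprung axle pushed in, its end drawn inside the rail (y of axle_end in the frame of frame above -0.1105 m and z of axle_end in the frame of frame below 0.062 m and contact force between fork and roller above 3 N), for 0.1 s.
2. the fork lifts the axle end above the rail's top edge (z of axle_end in the frame of frame above 0.072 m and contact force between fork and roller above 1 N), for 0.1 s.
At the end, for the whole second after the job is handed in: Roller at rest, its sprung axle lying on top of the -y rail and sprung out (end centre 71.5 to 80 mm high, over 3 mm past the inner face), far end still in its hole; fork hanging in its rack as at first (within about 6 mm, upright to 0.12 rad), clear of the roller (z of axle_end in the frame of frame between 0.0715 and 0.08 m and y of axle_end in the frame of frame below -0.113 m and y of far_end in the frame of frame above 0.113 m and z of far_end in the frame of frame below 0.058 m and linear speed of each of roller, fork below 0.01 m/s and contact force between fork and roller below 0.05 N and horizontal distance between fork_grip and slot between 0.006 and 0.019 m and x of fork_grip in the frame of slot below 0 m and z of fork_grip in the frame of slot below 0.036 m and angle between fork's own z axis and vertical below 0.12 rad); the robot touches nothing.
It fails at once if the fork or the fingers press on the roller or its axle with more than 25 N (contact force between any of fork, the fingers and roller above 25 N).
It fails at once if the fork or the fingers press on the frame with more than 25 N (contact force between any of fork, the fingers and frame above 25 N).
It fails at once if the glue bottle, tape measure or mug is moved more than 20 mm (distance of any of glue, tape, mug from where it was at the start of the episode above 0.02 m).
It also fails if it takes over 61 s, if anything falls off the work surface, if the arm or the gripper's body presses on something with over 40 N, if the wrist force passes 120 N, or if a joint passes its speed limit or range.

### The arm

A 7-joint arm with a two-finger parallel gripper is mounted at the origin on the work surface. World frame = base frame: x ahead of the robot, y to its left, z up, the work surface at z = 0. Lengths are in m, angles in rad, forces in N, time in s.
With the tool pointing down it reaches from about 0.425 to 1.025 m from the base axis. Payload 3.6 kg.
Tool frame: the origin (TCP) lies midway between the tips of the shut fingers; the grasp point (between the pads) lies 19 mm behind it (manip.tcp_to_grasp is the distance from the TCP to the grasp point, in m); z points along the fingers, y is the direction in which the jaws open and shut (so a half turn about z gives the same grasp; the last joint's range is limited). The gripper opens to 85 mm and grips with 20 to 120 N. Pads are 22 mm wide; open, the fingers measure 114 mm over their backs; the gripper's body (76 mm by 85 mm) begins 54 mm behind the grasp point. The pads swing forward as they close: fully open they stand 13 mm farther back than shut.
Start: joints at [1.171, 0.591, 0.048, 1.609, -0.033, 0.943, -0.034], TCP at [0.218, -0.691, 0.231] pointing down, gripper open.
Joint ranges: [-2.69, 2.69], [-0.47, 2.24], [-1.27, 1.36], [0.19, 2.51], [-1.53, 4.68], [0.08, 2.07], [-3.09, 3.09]. Speed limits (rad/s): [2.57, 2.57, 3.14, 3.14, 3.14, 3.14, 3.14].

### API

Orientations are given as a 3x3 rotation matrix whose columns are the frame's x, y, z axes.
In Python, from bench import manip gives the robot as it stands.
- The arm moves only by the tool drive_tool, never from a script. Its argument "moves" is a list that holds one entry, the list of rows, each a list of 7 numbers: the turn, a rotation vector about the tool's x, y, z in degrees, then the shift along the tool's x, y, z in cm, then the closure in counts, from 0 (fully open) to 255 (shut). In form: [[[wx, wy, wz, x, y, z, jaw], ...]]. A call has 1 to 20 rows; each row shifts and turns the pose as measured when the row begins, along the tool's axes as they then stand; what a row does not reach is not made up. A row lasts 1/10 s, in which the tool goes at most 50 mm and 8.59 degrees, less where a joint would pass 70% of its speed; a pose out of reach is approached as far as the arm can. A call with a gripper value outside its range is refused whole. The fingers move at their own pace and stop on an object; the grip force is fixed at half the most. Time passes only in rows, so rows that do not move let the fingers close. It gives the time, the measured TCP pose, the force and the opening at its end, in the units of the state.
- manip.sense(): the state, without advancing time (a new reading comes with each control period).
- manip.get_image(name): name is "scene" or "top" or "wrist"; returns a dict with "frame" (384x512x3 uint8, red, green, blue), "z_map" (384x512 float32, m along the optical axis (not along the pixel's ray), 0 where there is no reading), "camera_matrix" (3x3 intrinsics, pixels), "dist_coeffs" ([k1, k2, p1, p2, k3] as OpenCV has them; the pictures are not rectified), "world_to_cam" (4x4, takes a point from world to camera coordinates); the wrist camera has in their place "T_tool_cam" (4x4, takes a point from camera to tool coordinates, whose origin is the TCP and whose axes are the flange's). Camera axes: x right, y down, z forward; pixel columns grow to the right and rows downward; lengths in m; the calibration is good to about 2 mm. A picture is of the moment at which its call begins: read the wrist's pose just before it.
- manip.hand_in(): hands the job in, once; it reports no verdict.
Trained networks look in a picture, given as the dict that the camera call returned (one of the last four; its "shot" number tells which), for a name from the list of things; names that differ only in an ending like _2 or _b are one class to them, and where a whole thing is asked for, a point or a joint stands for the part that bears it (a point fixed in the world has none). Each returns a list of dicts, best first, with "score" (0 to 1); they miss things now and then, are a little off and sometimes report something else, mostly with a low value. They report only what shows in the picture. A call takes as long as a camera call. They do not tell look-alikes from the thing itself.
- manip.cut_out(target, picture): "pixels" (384x512 bool, what is visible of it) and "at" ([column, row] in pixels, amid what is visible of it).
The state is a dict: "t": time; "q": joint angles; "qd": joint speeds; "tau": joint torques, N m; "ee_pos": TCP position; "tool_rot": TCP orientation; "ft_force": force on the tool from outside, world axes, zero at the start; "wrist_torque": the same for the moment, N m; "grip_width": opening from 0.0 (shut) to 1.0 (fully open).
Only numpy, scipy, OpenCV 4.12 (cv2) and the standard library are available. Lean on these libraries where they do the work, as an engineer would, in place of code of your own. Each camera call takes 0.05 s, during which the arm holds its last target.

## Working session

There is one attempt and no reset: what is moved stays moved. The work goes in short steps, Python scripts to look and compute and a tool call to move; the robot and the scene stay as the last step left them, time stands still between calls to the robot, and variables do not carry over. Pictures are saved under pics/ and viewed, and the job is handed in when it is done.

Besides the shell and the picture viewer there is one more tool, called after "Request:" by a JSON object that holds its "method" and its "body", one argument or row to a line. drive_tool: Moves the arm, as the interface text tells. Its arguments: {"type":"object","properties":{"moves":{"type":"array","items":{"type":"array","items":{"type":"array","items":{"type":"number"}}}}},"required":["moves"]}

```bash
ls; mkdir -p pics; cat > h.py <<'E'
import numpy as np, cv2
from bench import manip
def save(name,im): cv2.imwrite('pics/'+name,cv2.cvtColor(im,cv2.COLOR_RGB2BGR))
def cam_pose(p,s=None):
    if 'world_to_cam' in p: return np.linalg.inv(np.array(p['world_to_cam']))
    T=np.eye(4);T[:3,:3]=s['tool_rot'];T[:3,3]=s['ee_pos'];return T@np.array(p['T_tool_cam'])
def cloud(p,s=None):
    z=p['z_map'];K=np.array(p['camera_matrix']);D=np.array(p['dist_coeffs'])
    h,w=z.shape;uu,vv=np.meshgrid(np.arange(w),np.arange(h))
    n=cv2.undistortPoints(np.stack([uu,vv],-1).reshape(-1,1,2).astype(float),K,D).reshape(h,w,2)
    P=np.dstack([n*z[...,None],z]);T=cam_pose(p,s)
    W=P@T[:3,:3].T+T[:3,3];W[z<=0]=np.nan;return W
E
python3 - <<'E'
from h import *
s=manip.sense();print(s)
for n in ['scene','top','wrist']:
    p=manip.get_image(n);save(n+'0.png',p['frame'])
    import pickle;pickle.dump((p,s),open(n+'0.pkl','wb'))
    W=cloud(p,s);print(n,np.nanpercentile(W[...,2],[1,50,99]))
    for t in ['frame','roller','fork','glue','tape','mug','slot']:
        try:
            for r in manip.cut_out(t,p)[:3]:
                m=r['pixels'];print(n,t,round(r['score'],2),np.round(r['at']),m.sum(),np.round(np.nanmedian(W[m],0),3))
        except Exception as e: print(t,e)
E
```

```text
pics
{'t': 0.0, 'q': array([ 1.17148725,  0.59215333,  0.04830843,  1.60986057, -0.03330642,
        0.9427049 , -0.03368774]), 'qd': array([-0.00128249, -0.00057786, -0.00021565, -0.0015468 , -0.00099994,
        0.00102881,  0.00051509]), 'tau': array([-1.02585341e-05, -5.48698390e+01,  1.54705435e+00, -1.98124516e+01,
        9.48492321e-03,  8.88109003e-03, -7.98241047e-07]), 'ee_pos': array([ 0.21801692, -0.69055052,  0.23010219]), 'tool_rot': array([[ 9.53579277e-01,  3.01140971e-01, -8.23257933e-04],
       [ 3.01142067e-01, -9.53576817e-01,  2.17012938e-03],
       [-1.31524810e-04, -2.31730801e-03, -9.99997306e-01]]), 'ft_force': array([ 0.72232137, -0.05453087, -0.68049726]), 'wrist_torque': array([-2.34326029e-02, -3.39372833e-02, -3.67622604e-05]), 'grip_width': 1.002098353271182}
scene [-7.55799692e-01  5.04904757e-04  4.90217056e-01]
scene frame 0.86 [224. 210.] 5200 [0.628 0.082 0.045]
scene roller 0.7 [393. 303.] 1908 [0.47  0.546 0.043]
scene roller 0.56 [225. 191.] 648 [0.605 0.01  0.068]
scene fork 0.66 [332. 208.] 263 [0.413 0.257 0.095]
scene glue 0.7 [224. 143.] 603 [ 0.459 -0.306  0.078]
scene tape 0.78 [173. 153.] 364 [ 0.644 -0.377  0.037]
scene mug 0.79 [278. 287.] 1903 [0.659 0.407 0.061]
scene slot 0.87 [316. 252.] 1214 [0.523 0.334 0.059]
scene slot 0.64 [229. 193.] 651 [0.603 0.01  0.069]
top [-0.75899946 -0.00097596  0.07639183]
top frame 0.59 [288. 201.] 4744 [ 0.585 -0.008  0.049]
top roller 0.94 [111. 212.] 1044 [0.449 0.529 0.043]
top roller 0.66 [291. 176.] 1022 [ 0.59  -0.01   0.071]
top fork 0.6 [177. 202.] 62 [0.491 0.314 0.131]
top fork 0.51 [197. 232.] 59 [0.408 0.242 0.128]
top glue 0.88 [396. 232.] 568 [ 0.444 -0.315  0.112]
top tape 0.89 [410. 175.] 386 [ 0.637 -0.384  0.06 ]
top mug 0.61 [162. 149.] 804 [0.659 0.394 0.049]
top slot 0.77 [181. 204.] 680 [0.5   0.313 0.063]
wrist [-0.75443189 -0.00085952  0.32623217]
```

View pics/scene0.png

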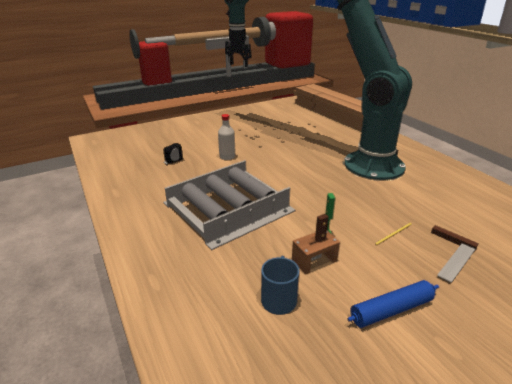

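View pics/top0.png

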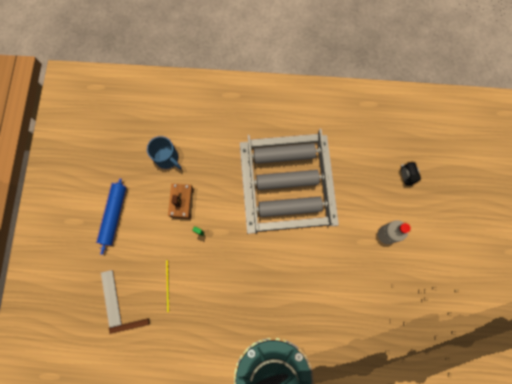

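```bash
python3 - <<'E'
import pickle,cv2
for n,(a,b,c,d) in dict(scene=(140,320,130,400),top=(120,280,130,380)).items():
    p,s=pickle.load(open(n+'0.pkl','rb'))
    im=p['frame'][a:b,c:d];cv2.imwrite(f'pics/{n}0z.png',cv2.cvtColor(cv2.resize(im,None,fx=2.9,fy=2.9,interpolation=cv2.INTER_CUBIC),cv2.COLOR_RGB2BGR))
E
```

```text
(no output)
```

The scene picture shows the frame at about (228,200) and the rack with the brown-handled fork at (318,245). The green look-alike stands behind it at (330,207), and the blue roller is at (393,303). Next I'll zoom in.

View pics/scene0z.png

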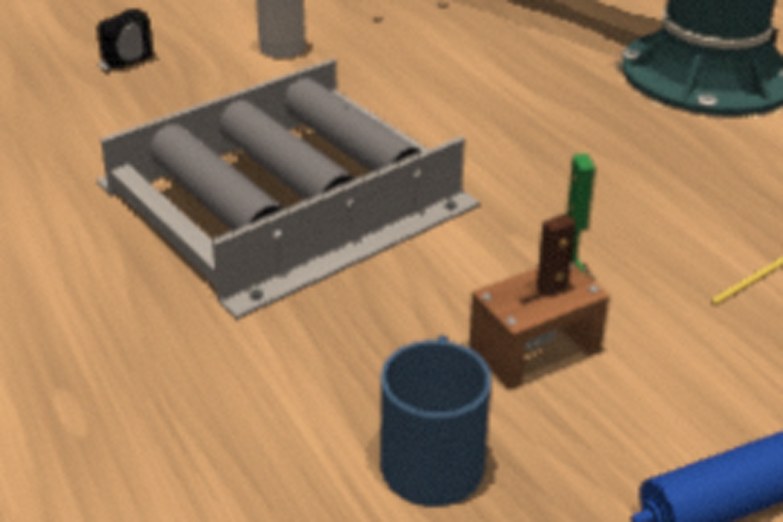

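View pics/top0z.png

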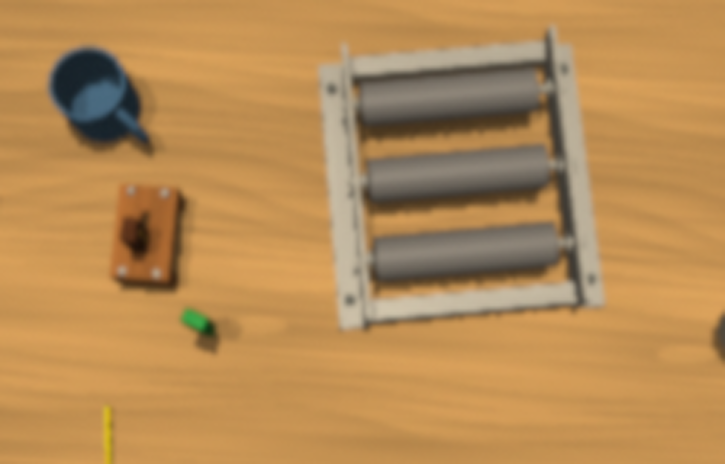

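```bash
python3 - <<'E'
import pickle,numpy as np
np.set_printoptions(precision=4,suppress=True)
p,s=pickle.load(open('wrist0.pkl','rb'));print(p['T_tool_cam'],p['camera_matrix'],p['dist_coeffs'])
p,s=pickle.load(open('top0.pkl','rb'));print(p['world_to_cam'],p['camera_matrix'])
from h import *
W=cloud(p); 
# rail tops: points z 0.06..0.085 near frame
m=(W[...,2]>.06)&(abs(W[...,0]-.6)<.2)&(abs(W[...,1])<.16);Q=W[m];print(len(Q))
for a,b in[(-.2,0),(0,.2)]:
    q=Q[(Q[:,1]>a)&(Q[:,1]<b)];
    e=q[abs(q[:,1])>.1];print(len(e),e.mean(0),e.min(0),e.max(0),np.polyfit(e[:,0],e[:,1],1))
p,s=pickle.load(open('scene0.pkl','rb'));W=cloud(p)
m=(W[...,2]>.055)&(abs(W[...,0]-.6)<.22)&(abs(W[...,1])<.16)
q=W[m&(W[...,1]>.09)];print(len(q),q.mean(0),np.polyfit(q[:,0],q[:,1],1),q.min(0),q.max(0))
E
```

```text
[[-0.0011 -0.9634 -0.2681  0.0686]
 [ 1.     -0.0014  0.0008 -0.0001]
 [-0.0012 -0.2681  0.9634 -0.1427]
 [ 0.      0.      0.      1.    ]] [[305.8946   0.     258.1449]
 [  0.     305.8946 187.507 ]
 [  0.       0.       1.    ]] [0.0129 0.     0.     0.     0.    ]
[[ 0.0705 -0.9975 -0.0048  0.0514]
 [-0.9756 -0.068  -0.2086  0.55  ]
 [ 0.2078  0.0194 -0.978   1.1938]
 [ 0.      0.      0.      1.    ]] [[408.9133   0.     255.3728]
 [  0.     408.9133 191.9097]
 [  0.       0.       1.    ]]
3043
305 [ 0.584  -0.1196  0.0694] [ 0.4643 -0.1484  0.0601] [ 0.7624 -0.1001  0.0776] [ 0.0945 -0.1748]
107 [0.6505 0.1115 0.0702] [0.5597 0.1001 0.0625] [0.7255 0.1255 0.0774] [0.138  0.0217]
541 [0.6204 0.1082 0.0648] [0.123  0.0319] [0.4598 0.0901 0.055 ] [0.7241 0.1305 0.0762]
```

```bash
cat >> h.py <<'E'
from scipy.spatial.transform import Rotation as Ro
def rel(pos,R=None):
    s=manip.sense();T=np.array(s['tool_rot'])
    d=T.T@(np.array(pos)-s['ee_pos'])*100
    w=Ro.from_matrix(T.T@(T if R is None else R)).as_rotvec(degrees=True)
    print('t',round(s['t'],2),'pos',np.round(s['ee_pos'],4),'w',np.round(w,2),'d_cm(now axes)',np.round(d,2), 'after turn',np.round(np.array(R if R is not None else T).T@(np.array(pos)-s['ee_pos'])*100,2),'F',np.round(s['ft_force'],2),'g',round(s['grip_width'],3))
def Rdown(yaw): # tool x at yaw, z down
    c,s=np.cos(yaw),np.sin(yaw);return np.array([[c,s,0],[s,-c,0],[0,0,-1.]])
E
python3 -c "
from h import *
rel([.58,-.12,.30],Rdown(.1))"
```

```text
t 1.2 pos [ 0.2183 -0.6913  0.2313] w [-0.   0.  11.8] d_cm(now axes) [ 51.7  -43.59  -6.87] after turn [ 41.7  -53.24  -6.87] F [ 0.33 -0.08 -0.36] g 0.994
```

Request:
{"method": "drive_tool", "body": {
  "moves": [
    [[0, 0, 5.9, 0, 0, -3.4, 0], [0, 0, 5.9, 0, 0, -3.4, 0], [0, 0, 0, 3, -3.8, 0, 0], [0, 0, 0, 3, -3.8, 0, 0], [0, 0, 0, 3, -3.8, 0, 0], [0, 0, 0, 3, -3.8, 0, 0], [0, 0, 0, 3, -3.8, 0, 0], [0, 0, 0, 3, -3.8, 0, 0], [0, 0, 0, 3, -3.8, 0, 0], [0, 0, 0, 3, -3.8, 0, 0], [0, 0, 0, 3, -3.8, 0, 0], [0, 0, 0, 3, -3.8, 0, 0], [0, 0, 0, 3, -3.8, 0, 0], [0, 0, 0, 3, -3.8, 0, 0], [0, 0, 0, 3, -3.8, 0, 0], [0, 0, 0, 3, -3.8, 0, 0]]
  ]
}}

```text
t: 2.8
ee_pos: [0.5984, -0.1181, 0.3014]
tool_rot: [[0.997, 0.071, 0.004], [0.071, -0.997, -0.011], [0.004, 0.012, -1.0]]
ft_force: [0.8, -0.6, -0.2]
grip_width: 1.0
```

```bash
python3 - <<'E'
from h import *
import pickle
rel([.58,-.12,.30],Rdown(.1))
s=manip.sense();p=manip.get_image('wrist');pickle.dump((p,s),open('w1.pkl','wb'));save('w1.png',p['frame'])
E
```

```text
t 2.8 pos [ 0.5984 -0.1181  0.3014] w [ 0.67 -0.2  -1.64] d_cm(now axes) [-1.85  0.06  0.13] after turn [-1.85  0.01  0.14] F [ 0.83 -0.64 -0.16] g 1.0
```

View pics/w1.png

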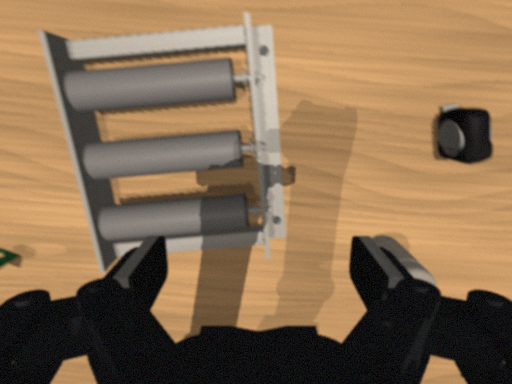

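```bash
cat > an.py <<'E'
from h import *
import pickle,sys
np.set_printoptions(precision=4,suppress=True)
p,s=pickle.load(open(sys.argv[1],'rb'));W=cloud(p,s)
Q=W.reshape(-1,3);Q=Q[~np.isnan(Q[:,0])]
Q=Q[(abs(Q[:,0]-.6)<.22)&(abs(Q[:,1])<.18)]
yaw=.1
for it in range(4):
    c,sn=np.cos(yaw),np.sin(yaw);ex=np.array([c,sn]);ey=np.array([-sn,c])
    u=Q[:,:2]@ex;v=Q[:,:2]@ey
    # roller axes: points z 0.06..0.078, |v|<.08 -> fit top ridge lines
    m=(Q[:,2]>.069)&(abs(v)<.14)
    h=np.histogram(v[m],bins=np.arange(-.19,.13,.002))
    if it==0: pass
    r=(Q[:,2]>.066)&(Q[:,2]<.08)&(v>-.10)&(v<.06)
    # cluster by u
    us=u[r];vs=v[r]
    order=np.histogram(us,bins=np.arange(.4,.8,.01));
    k=cv2.kmeans(us.astype(np.float32).reshape(-1,1),3,None,(3,50,1e-4),5,cv2.KMEANS_PP_CENTERS)
    cs=np.sort(k[2].ravel());sl=[]
    for ci in cs:
        q=abs(us-ci)<.025;sl.append(np.polyfit(vs[q],us[q],1)[0])
    print('yaw',yaw,'centres u',cs,'slopes',sl)
    yaw-=np.mean(sl)
print(np.c_[h[1][:-1][h[0]>0],h[0][h[0]>0]].T)
for ci in cs:
    q=(abs(u-ci)<.006)&(Q[:,2]>.066)&(Q[:,2]<.085)
    vv=v[q];print('roller',ci,'v range',np.percentile(vv,[0,1,50,99,100]), 'z',np.median(Q[q,2]))
    hh=np.histogram(vv,bins=np.arange(-.17,.14,.004));print(np.c_[hh[1][:-1],hh[0]][hh[0]>0].T)
E
python3 an.py w1.pkl
```

```text
yaw 0.1 centres u [0.504  0.5898 0.6748] slopes [np.float64(-0.045468755735135445), np.float64(-0.0392246094374045), np.float64(-0.032957703891584485)]
yaw 0.13921702302137481 centres u [0.5019 0.5877 0.6735] slopes [np.float64(-0.020628698480250566), np.float64(-0.009975606265629822), np.float64(0.002205454056331439)]
yaw 0.1486833065845578 centres u [0.5014 0.5873 0.6733] slopes [np.float64(-0.015328352515597792), np.float64(-0.0029935873508704245), np.float64(0.010855058934117529)]
yaw 0.15117226689534136 centres u [0.5013 0.5872 0.6732] slopes [np.float64(-0.014715743256696001), np.float64(-0.0016459839742303107), np.float64(0.013112065304277346)]
[[ -0.14   -0.138  -0.136  -0.134  -0.132  -0.13   -0.128  -0.126  -0.124
   -0.122  -0.12   -0.118  -0.116  -0.114  -0.112  -0.11   -0.108  -0.106
   -0.104  -0.102  -0.1    -0.098  -0.096  -0.094  -0.092  -0.09   -0.088
   -0.086  -0.084  -0.082  -0.08   -0.078  -0.076  -0.074  -0.072  -0.07
   -0.068  -0.066  -0.064  -0.062  -0.06   -0.058  -0.056  -0.054  -0.052
   -0.05   -0.048  -0.046  -0.044  -0.042  -0.04   -0.038  -0.036  -0.0
[... 2338 characters left out ...]
0.0933  0.0149  0.0176] z 0.07432926353808028
[[-0.17  -0.166 -0.162 -0.158 -0.154 -0.15  -0.146 -0.142 -0.138 -0.134
  -0.13  -0.126 -0.122 -0.118 -0.114 -0.11  -0.106 -0.102 -0.098 -0.094
  -0.09  -0.086 -0.082 -0.078 -0.074 -0.07  -0.066 -0.062 -0.058 -0.054
  -0.05  -0.046 -0.042 -0.038 -0.034 -0.03  -0.026 -0.022 -0.018 -0.014
  -0.01  -0.006 -0.002  0.002  0.01   0.014]
 [38.    42.    38.    39.    40.    41.    39.    38.    40.    38.
  39.    39.    39.    41.    38.    38.    40.    36.    42.    34.
  44.    39.    37.    40.    37.    39.    38.    38.    41.    38.
  37.    41.    39.    38.    40.    38.    42.    42.    33.    39.
  40.    38.    36.     1.    48.    31.   ]]
```

```bash
python3 - <<'E'
import pickle,cv2
p,s=pickle.load(open('w1.pkl','rb'))
im=p['frame'][110:190,190:310];cv2.imwrite('pics/w1z.png',cv2.cvtColor(cv2.resize(im,None,fx=6.5,fy=6.5,interpolation=cv2.INTER_CUBIC),cv2.COLOR_RGB2BGR))
E
```

```text
(no output)
```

View pics/w1z.png

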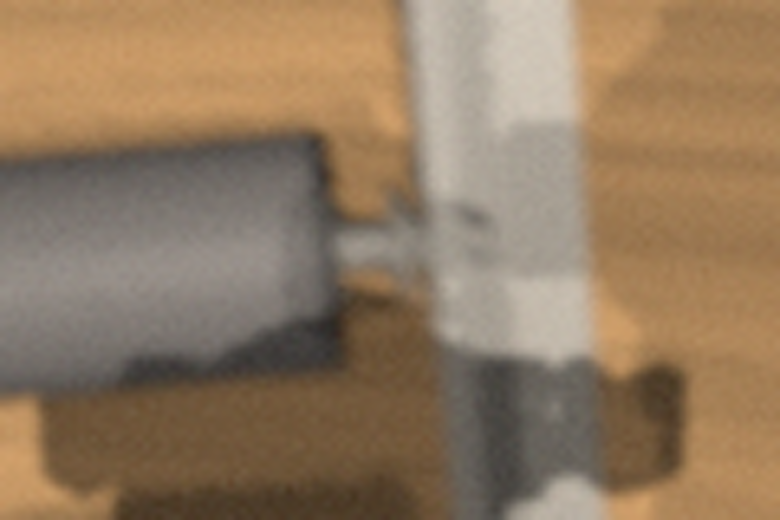

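```bash
cat > an2.py <<'E'
from h import *
import pickle,sys
from scipy.optimize import least_squares
np.set_printoptions(precision=4,suppress=True)
p,s=pickle.load(open(sys.argv[1],'rb'));W=cloud(p,s)
Q=W.reshape(-1,3);Q=Q[~np.isnan(Q[:,0])]
c0=np.array([float(sys.argv[2]),float(sys.argv[3])]);yaw=float(sys.argv[4]);dz=0
def loc(P,x):
    c,s=np.cos(x[2]),np.sin(x[2]);d=P[:,:2]-x[:2]
    return np.c_[d[:,0]*c+d[:,1]*s,-d[:,0]*s+d[:,1]*c,P[:,2]-x[3]]
x=np.array([*c0,yaw,0.])
for it in range(8):
    L=loc(Q,x);
    cyl=[]
    for rx in(-.085,0,.085):
        m=(abs(L[:,0]-rx)<.022)&(L[:,1]>-.085)&(L[:,1]<.095)&(L[:,2]>.045)&(L[:,2]<.085);cyl.append((rx,Q[m]))
    def f(x):
        r=[]
        for rx,P in cyl:
            l=loc(P,x);r.append(np.hypot(l[:,0]-rx,l[:,2]-.051)-.024)
        r=np.concatenate(r);return r
    # rails: top pts
    mt=(abs(L[:,2]-.07)<.004)&(abs(abs(L[:,1])-.113)<.006)&(abs(L[:,0])<.14)
    pr=Q[mt]
    def g(x):
        l=loc(pr,x);a=[]
        for sg in(-1,1):
            v=l[l[:,1]*sg>0]
            a.append((v[:,1]-sg*.113)*.3)
        return np.concatenate([f(x),*a])
    x=least_squares(g,x,loss='soft_l1',f_scale=.001).x
print('frame',x,'res',np.sqrt(np.mean(f(x)**2)),[len(P) for _,P in cyl],len(pr))
L=loc(Q,x)
for sg in(-1,1):
    m=(abs(L[:,2]-.07)<.003)&(abs(L[:,1]*sg-.113)<.012)&(abs(L[:,0])<.14)
    print('rail',sg,m.sum(),np.percentile(L[m,1],[1,5,25,50,75,95,99]),'slope',np.polyfit(L[m,0],L[m,1],1)[0])
m=(abs(L[:,0])<.008)&(L[:,2]>.072)&(L[:,2]<.08);print('tube',np.percentile(L[m,1],[0,2,98,100]))
m=(abs(L[:,0])<.004)&(L[:,2]>.048)&(L[:,2]<.085)&(L[:,1]<-.086);o=np.argsort(L[m,1]);print(L[m][o][::max(1,len(o)//40)])
E
python3 an2.py w1.pkl .6 -.005 .1
```

```text
frame [ 0.5944 -0.0109  0.1565 -0.0004] res 0.0006933212395569089 [4232, 5074, 6132] 2711
rail -1 1138 [-0.1156 -0.1154 -0.1142 -0.1127 -0.1112 -0.11   -0.1097] slope 0.0005724111513217323
rail 1 1489 [0.1094 0.1102 0.1111 0.1127 0.1146 0.1164 0.1171] slope 0.0011431969832371082
tube [-0.1149 -0.0872  0.096   0.1008]
[[-0.0039 -0.4032  0.0584]
 [ 0.0009 -0.3957  0.0646]
 [ 0.0012 -0.3931  0.0648]
 [ 0.0039 -0.3905  0.0663]
 [ 0.0004 -0.3888  0.066 ]
 [-0.0004 -0.3865  0.0676]
 [-0.0028 -0.3845  0.0658]
 [ 0.0034 -0.383   0.0669]
 [ 0.0012 -0.3811  0.0665]
 [ 0.0026 -0.3793  0.0672]
 [ 0.0016 -0.3776  0.068 ]
 [ 0.0029 -0.3763  0.068 ]
 [-0.0008 -0.3751  0.0651]
 [ 0.0017 -0.3738  0.0648]
 [ 0.0007 -0.3719  0.0659]
 [ 0.002  -0.3703  0.0645]
 [-0.0018 -0.369   0.0616]
 [-0.0008 -0.3684  0.0586]
 [-0.0007 -0.3673  0.0584]
 [ 0.0019 -0.3666  0.0592]
 [-0.0021 -0.3659  0.055 ]
 [-0.0007 -0.3654  0.0556]
 [ 0.     -0.3647  0.0488]
 [ 0.003  -0.1222  0.0529]
 [-0.0019 -0.1205  0.0535]
 [ 0.0009 -0.1181  0.0541]
 [ 0.0034 -0.1153  0.0706]
 [-0.0015 -0.1137  0.0695]
 [ 0.0036 -0.1117  0.0696]
 [ 0.0002 -0.1101  0.0706]
 [-0.0035 -0.1087  0.0534]
 [-0.0005 -0.1064  0.0548]
 [ 0.0019 -0.1041  0.0615]
 [ 0.0036 -0.1017  0.0534]
 [-0.0011 -0.1     0.0559]
 [ 0.0018 -0.0977  0.0565]
 [-0.0037 -0.0958  0.0534]
 [ 0.0006 -0.0937  0.0546]
 [ 0.0032 -0.0917  0.0626]
 [ 0.0018 -0.0906  0.07  ]
 [-0.0011 -0.0892  0.0743]
 [ 0.0015 -0.0871  0.0743]]
```

```bash
python3 -c "
from h import *
rel([.49,.31,.26],Rdown(.15))"
```

```text
t 2.85 pos [ 0.6043 -0.1065  0.3016] w [ 0.27 -0.58 -3.76] d_cm(now axes) [ -7.92 -42.48   3.89] after turn [ -5.08 -42.89   4.16] F [3.5  6.75 0.54] g 1.005
```

Request:
{"method": "drive_tool", "body": {
  "moves": [
    [[0, 0, -3.7, -0.6, -4.6, 0.3, 0], [0, 0, 0, -0.5, -4.7, 0.5, 0], [0, 0, 0, -0.5, -4.7, 0.5, 0], [0, 0, 0, -0.5, -4.7, 0.5, 0], [0, 0, 0, -0.5, -4.7, 0.5, 0], [0, 0, 0, -0.5, -4.7, 0.5, 0], [0, 0, 0, -0.5, -4.7, 0.5, 0], [0, 0, 0, -0.6, -4.7, 0.4, 0], [0, 0, 0, -0.5, -3.0, 0.3, 0], [0, 0, 0, 0, 0, 0, 0]]
  ]
}}

```text
t: 3.85
ee_pos: [0.5004, 0.2958, 0.259]
tool_rot: [[0.988, 0.155, 0.02], [0.155, -0.988, -0.0], [0.02, 0.003, -1.0]]
ft_force: [-0.2, 0.8, -0.3]
grip_width: 1.0
```

```bash
python3 - <<'E'
from h import *
import pickle
rel([.49,.31,.26],Rdown(.15))
s=manip.sense();p=manip.get_image('wrist');pickle.dump((p,s),open('w2.pkl','wb'));save('w2.png',p['frame'])
rel([.49,.31,.26],Rdown(.15))
for t in['fork','slot']:
  for r in manip.cut_out(t,p)[:3]: print(t,r['score'],r['at'],r['pixels'].sum())
E
```

```text
t 3.85 pos [0.5004 0.2958 0.259 ] w [ 0.19 -1.14  0.35] d_cm(now axes) [-0.8  -1.57 -0.12] after turn [-0.81 -1.56 -0.1 ] F [-0.21  0.75 -0.27] g 1.0
t 3.9 pos [0.5014 0.2933 0.2591] w [ 0.28 -1.15  0.2 ] d_cm(now axes) [-0.87 -1.82 -0.12] after turn [-0.88 -1.82 -0.09] F [-0.76  0.74 -0.38] g 0.994
fork 0.97 [234.2, 176.9] 745
fork 0.9 [283.6, 254.3] 1304
slot 0.83 [239.1, 149.9] 4174
```

View pics/w2.png

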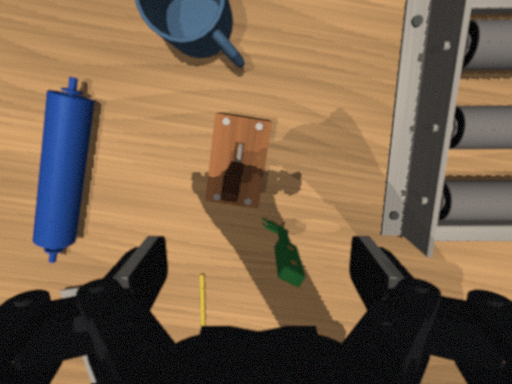

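```bash
cat > rack.py <<'E'
from h import *
import pickle,sys
np.set_printoptions(precision=4,suppress=True)
p,s=pickle.load(open(sys.argv[1],'rb'));W=cloud(p,s)
m=(W[...,2]>.056)&(W[...,2]<.075)&(abs(W[...,0]-.5)<.1)&(abs(W[...,1]-.315)<.08)
n,lab,st,_=cv2.connectedComponentsWithStats(m.astype(np.uint8));k=1+np.argmax(st[1:,4])
P=W[lab==k];r=cv2.minAreaRect((P[:,:2]*1000).astype(np.float32));print('board',r,'z',np.median(P[:,2]),len(P))
m2=(W[...,2]>.125)&(W[...,2]<.145)&(abs(W[...,0]-.5)<.1)&(abs(W[...,1]-.315)<.08)
P2=W[m2];print('handle top',cv2.minAreaRect((P2[:,:2]*1000).astype(np.float32)),np.median(P2[:,2]),len(P2),P2.mean(0))
m3=(W[...,2]>.075)&(W[...,2]<.145)&(abs(W[...,0]-.5)<.1)&(abs(W[...,1]-.315)<.08)
P3=W[m3];print(len(P3));
for z in np.arange(.075,.14,.01):
    q=P3[abs(P3[:,2]-z-.005)<.005];print(z,len(q),q.mean(0) if len(q) else '',q.std(0) if len(q) else '')
im=p['frame'][100:220,190:310];save(sys.argv[2],cv2.resize(im,None,fx=5,fy=5,interpolation=cv2.INTER_CUBIC))
E
python3 rack.py w2.pkl w2z.png
```

```text
board ((504.4034423828125, 319.38238525390625), (100.50714111328125, 61.97734832763672), 0.19851969182491302) z 0.06400829705961031 4102
handle top ((451.4375305175781, 284.36456298828125), (136.55467224121094, 26.073877334594727), 40.24532699584961) 0.13373302270147436 885 [0.459  0.2891 0.1326]
1590
0.075 115 [0.4367 0.2657 0.0801] [0.0366 0.0294 0.0027]
0.08499999999999999 130 [0.4391 0.2672 0.0898] [0.0381 0.0306 0.0029]
0.09499999999999999 141 [0.4388 0.2674 0.1002] [0.0382 0.0303 0.0029]
0.10499999999999998 142 [0.4387 0.2673 0.1103] [0.0379 0.0305 0.0029]
0.11499999999999998 177 [0.439  0.2674 0.1202] [0.0378 0.0303 0.0029]
0.12499999999999997 538 [0.4367 0.2693 0.1304] [0.0392 0.0331 0.0024]
0.13499999999999995 347 [0.4935 0.3197 0.136 ] [0.0068 0.0039 0.0006]
```

View pics/w2z.png

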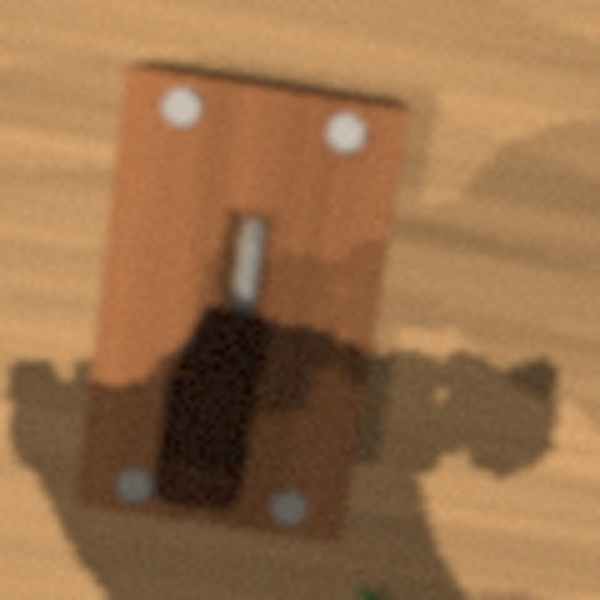

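```bash
python3 -c "
from h import *
import pickle
p,s=pickle.load(open('w2.pkl','rb'));W=cloud(p,s)
m=(W[...,2]>.1345)&(abs(W[...,0]-.4935)<.025)&(abs(W[...,1]-.319)<.02);P=W[m];print(cv2.minAreaRect((P[:,:2]*1000).astype(np.float32)),P.mean(0),len(P))
rel([.492,.3195,.18],Rdown(0.0))"
```

```text
((499.334716796875, 318.99542236328125), (36.898319244384766, 40.002593994140625), 0.033650752156972885) [0.50818866 0.32021307 0.33287616] 11333
t 4.0 pos [0.5034 0.2888 0.2592] w [ 0.35 -1.21  8.4 ] d_cm(now axes) [-0.85 -3.26  7.88] after turn [-1.14 -3.07  7.92] F [ 0.36 -0.34 -0.86] g 1.004
```

Request:
{"method": "drive_tool", "body": {
  "moves": [
    [[0.3, -1.2, 8.4, 0, 0, 0, 0], [0, 0, 0, -1.1, -3.0, 3.0, 0], [0, 0, 0, 0, 0, 2.0, 0], [0, 0, 0, 0, 0, 0, 0], [0, 0, 0, 0, 0, 0, 0]]
  ]
}}

```text
t: 4.5
ee_pos: [0.5006, 0.3071, 0.2103]
tool_rot: [[1.0, -0.027, 0.006], [-0.027, -1.0, -0.005], [0.006, 0.005, -1.0]]
ft_force: [0.5, 0.6, -0.2]
grip_width: 1.002
```

```bash
python3 - <<'E'
from h import *
import pickle
s=manip.sense();p=manip.get_image('wrist');pickle.dump((p,s),open('w3.pkl','wb'));save('w3.png',p['frame'])
W=cloud(p,s)
m=(W[...,2]>.1325)&(W[...,2]<.14)&(abs(W[...,0]-.4935)<.025)&(abs(W[...,1]-.319)<.02);P=W[m];print(cv2.minAreaRect((P[:,:2]*1000).astype(np.float32)),P.mean(0),len(P))
rel([.492,.3195,.075],Rdown(0.0))
E
python3 rack.py w3.pkl w3z.png|head -1
```

```text
((493.5733337402344, 319.86187744140625), (15.987282752990723, 25.118667602539062), 89.69296264648438) [0.49395077 0.3197313  0.13550207] 654
t 4.55 pos [0.5009 0.3063 0.2103] w [ 0.31 -0.38 -1.59] d_cm(now axes) [-1.01 -1.36 13.52] after turn [-0.89 -1.32 13.53] F [-0.41 -0.93  0.24] g 1.0
board ((504.30718994140625, 319.54034423828125), (100.38807678222656, 62.13363265991211), 0.09778415411710739) z 0.06400713687385712 5379
```

View pics/w3.png

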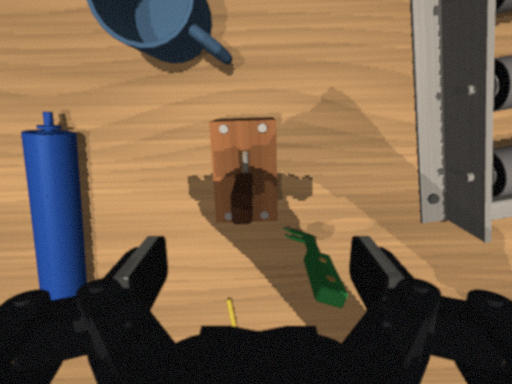

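Request:
{"method": "drive_tool", "body": {
  "moves": [
    [[0.3, -0.4, -1.6, -0.8, -1.3, 3, 0], [0, 0, 0, -0.1, -0.4, 3, 0], [0, 0, 0, 0, 0, 3, 0], [0, 0, 0, 0, 0, 0, 0], [0, 0, 0, 0, 0, 0, 0]]
  ]
}}

```text
t: 5.05
ee_pos: [0.5012, 0.3213, 0.1258]
tool_rot: [[1.0, -0.009, 0.013], [-0.009, -1.0, 0.006], [0.013, -0.006, -1.0]]
ft_force: [-0.2, 1.2, 0.3]
grip_width: 1.0
```

```bash
python3 - <<'E'
from h import *
rel([.493,.3198,.075],Rdown(0.0))
E
```

```text
t 5.05 pos [0.5012 0.3213 0.1258] w [-0.35 -0.75 -0.53] d_cm(now axes) [-0.88  0.19  5.07] after turn [-0.82  0.15  5.08] F [-0.22  1.24  0.28] g 1.0
```

Request:
{"method": "drive_tool", "body": {
  "moves": [
    [[-0.3, -0.7, -0.5, -0.8, 0.15, 0, 0], [0, 0, 0, 0, 0, 0, 0]]
  ]
}}

```text
t: 5.25
ee_pos: [0.4946, 0.3199, 0.1289]
tool_rot: [[1.0, -0.002, 0.004], [-0.002, -1.0, 0.003], [0.004, -0.003, -1.0]]
ft_force: [-0.4, 0.5, 1.2]
grip_width: 1.001
```

```bash
python3 - <<'E'
from h import *
rel([.493,.3198,.075],Rdown(0.0))
E
```

```text
t 5.25 pos [0.4946 0.3199 0.1289] w [-0.15 -0.22 -0.1 ] d_cm(now axes) [-0.18  0.02  5.39] after turn [-0.16  0.01  5.39] F [-0.38  0.51  1.21] g 1.001
```

Request:
{"method": "drive_tool", "body": {
  "moves": [
    [[-0.1, -0.3, -0.1, -0.2, 0, 2.5, 0], [0, -0.3, 0, -0.1, 0, 2.5, 0], [0, -0.2, 0, -0.1, 0, 1, 0], [0, 0, 0, 0, 0, 0.3, 0]]
  ]
}}

```text
t: 5.65
ee_pos: [0.4952, 0.3229, 0.0714]
tool_rot: [[1.0, -0.001, 0.001], [-0.001, -1.0, 0.009], [0.001, -0.009, -1.0]]
ft_force: [0.1, 0.5, -0.6]
grip_width: 0.998
```

```bash
python3 - <<'E'
from h import *
rel([.493,.3198,.075],Rdown(0.0))
E
```

```text
t 5.65 pos [0.4952 0.3229 0.0714] w [-0.51 -0.04 -0.03] d_cm(now axes) [-0.22  0.31 -0.37] after turn [-0.22  0.31 -0.36] F [ 0.11  0.47 -0.63] g 0.998
```

Request:
{"method": "drive_tool", "body": {
  "moves": [
    [[-0.5, 0, 0, -0.25, 0.35, -0.4, 0], [-0.1, 0, 0, 0, 0, 0, 0]]
  ]
}}

```text
t: 5.85
ee_pos: [0.4932, 0.3194, 0.0769]
tool_rot: [[1.0, -0.001, 0.002], [-0.001, -1.0, -0.002], [0.002, 0.002, -1.0]]
ft_force: [0.3, 0.6, -0.4]
grip_width: 0.998
```

```bash
python3 - <<'E'
from h import *
rel([.493,.3198,.075],Rdown(0.0))
E
```

```text
t 5.85 pos [0.4932 0.3194 0.0769] w [ 0.09 -0.11 -0.05] d_cm(now axes) [-0.02 -0.04  0.19] after turn [-0.02 -0.04  0.19] F [ 0.32  0.64 -0.45] g 0.998
```

Good. Now I'll close the jaws, nudging the height slightly.

Request:
{"method": "drive_tool", "body": {
  "moves": [
    [[0, 0, 0, 0, -0.03, 0.15, 255], [0, 0, 0, 0, 0, 0, 255], [0, 0, 0, 0, 0, 0, 255], [0, 0, 0, 0, 0, 0, 255], [0, 0, 0, 0, 0, 0, 255], [0, 0, 0, 0, 0, 0, 255]]
  ]
}}

```text
t: 6.45
ee_pos: [0.4946, 0.3209, 0.0782]
tool_rot: [[1.0, -0.001, 0.006], [-0.001, -1.0, 0.001], [0.006, -0.001, -1.0]]
ft_force: [-0.0, 0.9, 0.4]
grip_width: 0.18
```

```bash
python3 - <<'E'
from h import *
rel([.493,.3198,.075],Rdown(0.0))
E
```

```text
t 6.45 pos [0.4946 0.3209 0.0782] w [-0.07 -0.36 -0.04] d_cm(now axes) [-0.16  0.11  0.32] after turn [-0.16  0.11  0.32] F [-0.04  0.94  0.37] g 0.18
```

Request:
{"method": "drive_tool", "body": {
  "moves": [
    [[0, -0.2, 0, 0, 0, -1.5, 255], [0, -0.2, 0, 0, 0, -1.5, 255]]
  ]
}}

```text
t: 6.65
ee_pos: [0.4924, 0.3195, 0.1063]
tool_rot: [[1.0, -0.0, -0.006], [-0.0, -1.0, -0.003], [-0.006, 0.003, -1.0]]
ft_force: [0.6, -0.7, -1.8]
grip_width: 0.18
```

```bash
python3 - <<'E'
from h import *
rel([.4946,.3209,.15],Rdown(0.0))
E
```

```text
t 6.65 pos [0.4924 0.3195 0.1063] w [ 0.15  0.35 -0.01] d_cm(now axes) [ 0.2  -0.13 -4.37] after turn [ 0.22 -0.14 -4.37] F [ 0.61 -0.71 -1.79] g 0.18
```

Request:
{"method": "drive_tool", "body": {
  "moves": [
    [[0.1, 0.3, 0, 0.15, -0.1, -2, 255], [0, 0, 0, 0.1, -0.05, -2, 255], [0, 0, 0, 0.1, 0, -2, 255], [0, 0, 0, 0, 0, -3, 255], [0, 0, 0, 0, 0, -3, 255]]
  ]
}}

```text
t: 7.15
ee_pos: [0.4929, 0.3181, 0.2254]
tool_rot: [[1.0, -0.0, -0.011], [-0.0, -1.0, -0.008], [-0.011, 0.008, -1.0]]
ft_force: [-0.6, -0.2, -1.8]
grip_width: 0.177
```

```bash
python3 - <<'E'
from h import *
import pickle
s=manip.sense();p=manip.get_image('wrist');pickle.dump((p,s),open('w4.pkl','wb'));save('w4.png',p['frame'])
ps=manip.get_image('scene');save('s4.png',ps['frame']);pickle.dump((ps,s),open('s4.pkl','wb'))
rel([.492,.3195,.25],Rdown(0.1565))
print(s['tool_rot'])
E
```

```text
t 7.25 pos [0.4957 0.3203 0.2288] w [ 0.12  0.18 -9.01] d_cm(now axes) [-0.37  0.08 -2.12] after turn [-0.37  0.02 -2.12] F [-0.81  0.02 -1.53] g 0.177
[[ 9.99941707e-01 -3.50896996e-04 -1.07916675e-02]
 [-4.38102860e-04 -9.99967264e-01 -8.07954956e-03]
 [-1.07884791e-02  8.08380644e-03 -9.99909126e-01]]
```

View pics/w4.png

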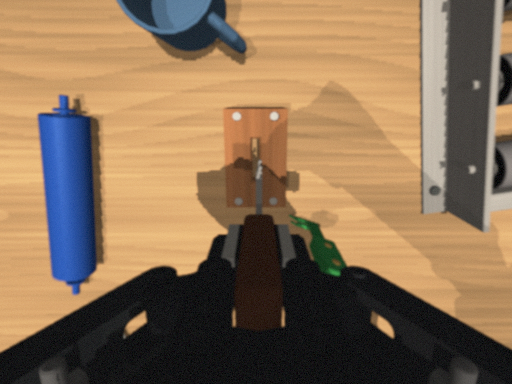

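View pics/s4.png

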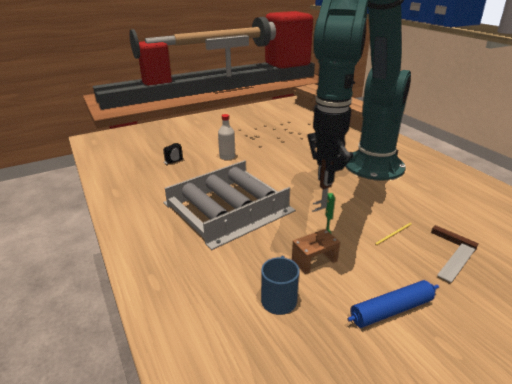

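```bash
cat > tf.py <<'E'
from h import *
import pickle,sys
np.set_printoptions(precision=4,suppress=True,linewidth=150)
p,s=pickle.load(open(sys.argv[1],'rb'));W=cloud(p,s)
L=(W-s['ee_pos'])@np.array(s['tool_rot'])
m=(abs(L[...,1])<.02)&(L[...,2]>-.02)&(L[...,2]<.085)&(abs(L[...,0])<.06)
v,u=np.where(m);print(len(v),u.min(),u.max(),v.min(),v.max())
for r in range(v.min(),min(v.max(),226)+1,2):
    c=np.where(m[r])[0]
    if len(c): q=L[r,c];print(r,c.min(),c.max(),'x',q[:,0].mean(),'y',q[:,1].min(),q[:,1].max(),'z',q[:,2].mean())
x0,y0,x1,y1=210,120,310,240
save(sys.argv[1].replace('pkl','')+'fz.png',cv2.resize(p['frame'][y0:y1,x0:x1],None,fx=5,fy=5,interpolation=cv2.INTER_CUBIC))
E
python3 tf.py w4.pkl
```

```text
1804 214 304 159 248
159 260 260 x 0.029909638791945727 y 0.0012079351993142513 0.0012079351993142513 z 0.07202822374253376
161 259 261 x 0.029216829381978764 y 0.00048397047507004604 0.0018883359015498006 z 0.06803469737840116
163 259 260 x 0.027696286793138587 y 0.00048766265648127926 0.0011815006938970553 z 0.06857085729861502
165 258 261 x 0.02889846311275422 y -0.0002176710351122452 0.0017315498329882632 z 0.055450197477611984
167 258 261 x 0.028145302086557817 y -0.00021950142639762967 0.0016881004669370067 z 0.052605696287618804
169 257 261 x 0.026882503333051717 y -0.0009272389097159486 0.0016709598443855542 z 0.0523042679218277
171 257 261 x 0.0247245768545798 y -0.0009307504351344036 0.001888297284760123 z 0.05605348523271492
173 257 261 x 0.024476993899413605 y -0.0008738463527040633 0.0018631399245569186 z 0.05116056177096551
175 257 261 x 0.022286887097703798 y -0.0008644647776916181 0.0018806803615142443 z 0.05482008118640893
177 256 262 x 0.022421185528892457 y -0.0015233093594076452 0.0023583367428244356 z 0.04861854258583056
179 256 262 x 0.0215042458988404 y -0.0015
[... 1742 characters left out ...]
82916459742 y -0.001455315558808814 0.0021103861752257416 z 0.02905694009441795
215 247 271 x 0.011095825766330095 y -0.006115902681297174 0.006694687139857574 z 0.009709310191452047
217 245 272 x 0.011047580495867829 y -0.0072260595095438255 0.0071170111106490875 z 0.006896277003272467
219 244 273 x 0.010927907073384388 y -0.0077121136688866115 0.007649527364730555 z 0.004360811957327237
221 244 273 x 0.010965518561724225 y -0.007595072991825092 0.0074207341754134485 z 0.0015163046951837654
223 244 274 x 0.010962022446710122 y -0.00736799008027702 0.00801941972696116 z -0.001133275466240635
225 229 288 x 0.01133750447068324 y -0.014319356351850806 0.01415774068917271 z -0.004607104839785412
```

View pics/w4.fz.png

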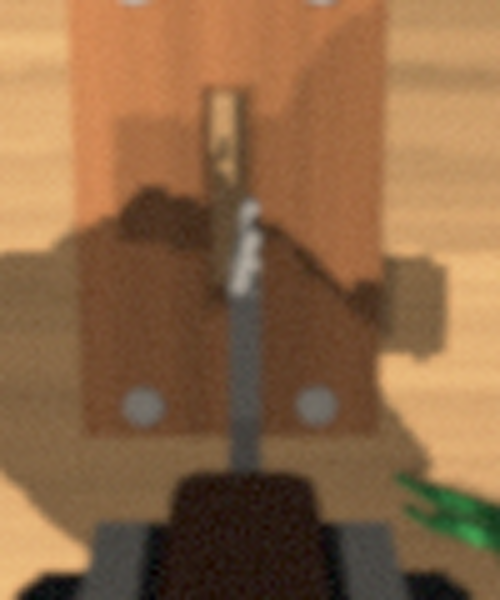

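```bash
cat >> h.py <<'E'
FR=dict(x=.5944,y=-.0109,yaw=.1565)
FO=np.array([-.002,.0002,.0722])  # fork origin in tool
def tgt(fx,fy,fz,off=(0,0)):
    c,s=np.cos(FR['yaw']),np.sin(FR['yaw']);R=Rdown(FR['yaw'])
    w=np.array([FR['x']+fx*c-fy*s,FR['y']+fx*s+fy*c,fz])
    return w-R@FO,R
def where():
    s=manip.sense();w=np.array(s['ee_pos'])+np.array(s['tool_rot'])@FO
    c,n=np.cos(FR['yaw']),np.sin(FR['yaw']);d=w[:2]-[FR['x'],FR['y']]
    e=Ro.from_matrix(Rdown(FR['yaw']).T@np.array(s['tool_rot'])).as_rotvec(degrees=True)
    f=np.array(s['ft_force'])
    print('t',round(s['t'],2),'fork in frame mm',np.round([1000*(d[0]*c+d[1]*n),1000*(-d[0]*n+d[1]*c),1000*w[2]],2),'tilt deg',np.round(e,2),'F frame',np.round([f[0]*c+f[1]*n,-f[0]*n+f[1]*c,f[2]],2),'Tq',np.round(s['wrist_torque'],2),'g',round(s['grip_width'],3))
E
python3 -c "
from h import *
rel(*tgt(-.052,-.102,.13));where()"
```

```text
t 7.25 pos [0.4957 0.3203 0.2288] w [ 0.12  0.18 -9.01] d_cm(now axes) [ 6.56 43.94  2.75] after turn [-0.41 44.43  2.66] F [-0.81  0.02 -1.53] g 0.177
t 7.25 fork in frame mm [-48.17 342.49 156.64] tilt deg [-0.12 -0.18  9.01] F frame [-0.79  0.15 -1.53] Tq [ 0.03  0.02 -0.01] g 0.177
```

Request:
{"method": "drive_tool", "body": {
  "moves": [
    [[0, 0, -4.5, 0, 0, -0.5, 255], [0, 0, -4.5, 0, 2, 0, 255], [0, 0, -0.5, 0, 4.5, 0, 255], [0, 0, 0, 0, 4.5, 0, 255], [0, 0, 0, 0, 4.5, 0, 255], [0, 0, 0, 0, 4.5, 0, 255], [0, 0, 0, 0, 4.5, 0, 255], [0, 0, 0, 0, 4.5, 0, 255], [0, 0, 0, 0, 4.5, 0, 255], [0, 0, 0, 0, 4.5, 0, 255], [0, 0, 0, 0, 4, 0, 255], [0, 0, 0, 0, 0, 0, 255]]
  ]
}}

```text
t: 8.45
ee_pos: [0.5614, -0.1083, 0.2208]
tool_rot: [[0.984, 0.179, -0.021], [0.179, -0.984, -0.003], [-0.021, -0.001, -1.0]]
ft_force: [1.2, -0.0, -1.3]
grip_width: 0.183
```

```bash
python3 -c "
from h import *
rel(*tgt(-.052,-.102,.13));where()"
```

```text
t 8.45 pos [ 0.5614 -0.1083  0.2208] w [-0.03  1.2   1.33] d_cm(now axes) [-0.2   1.07  1.87] after turn [-0.22  1.07  1.86] F [ 1.23 -0.03 -1.34] g 0.183
t 8.45 fork in frame mm [-51.32 -91.3  148.67] tilt deg [ 0.03 -1.2  -1.33] F frame [ 1.21 -0.22 -1.34] Tq [ 0.   -0.   -0.02] g 0.183
```

Next I'll align and stop above the gap, then look.

Request:
{"method": "drive_tool", "body": {
  "moves": [
    [[0, 1.2, 1.3, -0.2, 1.1, 1.5, 255], [0, 0, 0, 0, 0.1, 0.5, 255], [0, 0, 0, 0, 0, 0, 255]]
  ]
}}

```text
t: 8.75
ee_pos: [0.5592, -0.1216, 0.1974]
tool_rot: [[0.988, 0.152, -0.005], [0.152, -0.988, 0.002], [-0.004, -0.003, -1.0]]
ft_force: [0.1, 0.2, -1.4]
grip_width: 0.179
```

```bash
python3 - <<'E'
from h import *
import pickle
s=manip.sense();p=manip.get_image('wrist');pickle.dump((p,s),open('w5.pkl','wb'));save('w5.png',p['frame'])
rel(*tgt(-.052,-.102,.08));where()
E
python3 an2.py w5.pkl .5944 -.0109 .1565
```

```text
t 8.8 pos [ 0.5589 -0.1217  0.1975] w [-0.13  0.29 -0.19] d_cm(now axes) [ 0.26 -0.2   4.53] after turn [ 0.23 -0.21  4.53] F [ 0.29 -1.61 -1.5 ] g 0.177
t 8.8 fork in frame mm [ -54.71 -103.95  125.29] tilt deg [ 0.13 -0.29  0.19] F frame [ 0.04 -1.63 -1.5 ] Tq [-0.02  0.06 -0.01] g 0.177
frame [ 0.5944 -0.011   0.1572 -0.0004] res 0.000643763125706232 [8116, 10615, 10208] 3410
rail -1 1580 [-0.1154 -0.1152 -0.1139 -0.1123 -0.1106 -0.1096 -0.1095] slope 0.0005565480923445185
rail 1 1665 [0.1096 0.1101 0.1109 0.1123 0.1143 0.1165 0.1172] slope -0.004800049510563555
tube [-0.1104 -0.0866  0.096   0.1001]
[[ 0.0038 -0.1219  0.0521]
 [ 0.0029 -0.1209  0.0529]
 [-0.0032 -0.12    0.0544]
 [-0.0024 -0.1191  0.0534]
 [-0.0033 -0.1182  0.0532]
 [-0.0033 -0.1173  0.0534]
 [-0.0033 -0.1164  0.0534]
 [-0.0012 -0.1148  0.0704]
 [ 0.0039 -0.1147  0.0712]
 [-0.002  -0.1139  0.0709]
 [ 0.0013 -0.1131  0.0707]
 [-0.0004 -0.1122  0.0705]
 [-0.002  -0.1113  0.0707]
 [-0.0004 -0.1105  0.07  ]
 [ 0.0038 -0.1096  0.0697]
 [-0.0014 -0.109   0.0542]
 [-0.0023 -0.1081  0.0546]
 [-0.0024 -0.1072  0.0534]
 [ 0.0004 -0.1063  0.0541]
 [ 0.0018 -0.1053  0.0629]
 [ 0.0017 -0.1045  0.062 ]
 [ 0.0009 -0.1036  0.0625]
 [ 0.     -0.1027  0.0626]
 [ 0.0005 -0.1017  0.0557]
 [ 0.0022 -0.1008  0.0542]
 [-0.0004 -0.0999  0.0551]
 [-0.0004 -0.099   0.056 ]
 [ 0.0005 -0.0981  0.055 ]
 [ 0.004  -0.0972  0.0535]
 [-0.0013 -0.0962  0.0551]
 [ 0.004  -0.0953  0.0535]
 [ 0.004  -0.0944  0.0534]
 [-0.0012 -0.0935  0.0554]
 [-0.0012 -0.0926  0.0554]
 [-0.0031 -0.0916  0.0543]
 [-0.0016 -0.0911  0.0627]
 [-0.0022 -0.0904  0.0664]
 [-0.0017 -0.0899  0.0738]
 [-0.0008 -0.0891  0.0743]
 [-0.0024 -0.0883  0.0757]
 [-0.0008 -0.0874  0.0745]
 [ 0.0008 -0.0866  0.0739]]
```

View pics/w5.png

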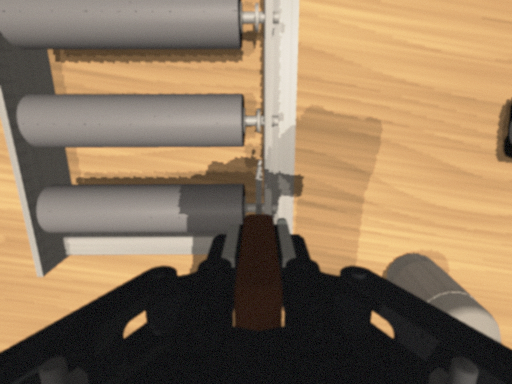

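Request:
{"method": "drive_tool", "body": {
  "moves": [
    [[-0.1, 0.3, -0.2, 0.25, -0.2, 2.0, 255], [0, 0, 0, 0, 0, 2.0, 255], [0, 0, 0, 0, 0, 0.3, 255]]
  ]
}}

```text
t: 9.1
ee_pos: [0.5632, -0.1149, 0.1552]
tool_rot: [[0.987, 0.163, 0.004], [0.163, -0.987, 0.002], [0.004, -0.001, -1.0]]
ft_force: [-1.1, 0.4, -1.0]
grip_width: 0.179
```

```bash
python3 -c "
from h import *
rel(*tgt(-.052,-.102,.0385));where()"
```

```text
t 9.1 pos [ 0.5632 -0.1149  0.1552] w [-0.08 -0.23  0.39] d_cm(now axes) [-0.32  0.4   4.45] after turn [-0.3   0.4   4.45] F [-1.15  0.35 -1.03] g 0.179
t 9.1 fork in frame mm [-48.73 -97.95  83.  ] tilt deg [ 0.08  0.23 -0.39] F frame [-1.08  0.53 -1.03] Tq [ 0.01  0.06 -0.04] g 0.179
```

Request:
{"method": "drive_tool", "body": {
  "moves": [
    [[-0.1, -0.2, 0.4, -0.3, 0.3, 0.5, 255], [0, 0, 0, 0, 0, 1.0, 255]]
  ]
}}

```text
t: 9.3
ee_pos: [0.5624, -0.1166, 0.1414]
tool_rot: [[0.987, 0.158, 0.004], [0.158, -0.987, -0.0], [0.004, 0.001, -1.0]]
ft_force: [-0.2, 0.1, -1.3]
grip_width: 0.178
```

```bash
python3 -c "
from h import *
rel(*tgt(-.052,-.102,.0385));where()"
```

```text
t 9.3 pos [ 0.5624 -0.1166  0.1414] w [ 0.04 -0.2   0.15] d_cm(now axes) [-0.21  0.24  3.07] after turn [-0.2   0.24  3.07] F [-0.25  0.06 -1.29] g 0.178
t 9.3 fork in frame mm [-49.78 -99.66  69.17] tilt deg [-0.04  0.2  -0.15] F frame [-0.23  0.1  -1.29] Tq [ 0.02 -0.02  0.02] g 0.178
```

Request:
{"method": "drive_tool", "body": {
  "moves": [
    [[0, -0.2, 0.1, -0.2, 0.2, 1.0, 255], [0, 0, 0, 0, 0.1, 1.0, 255], [0, 0, 0, 0, 0, 0.7, 255]]
  ]
}}

```text
t: 9.6
ee_pos: [0.5617, -0.1199, 0.1132]
tool_rot: [[0.988, 0.157, 0.002], [0.157, -0.988, -0.001], [0.002, 0.001, -1.0]]
ft_force: [0.0, -0.1, -1.1]
grip_width: 0.18
```

```bash
python3 -c "
from h import *
rel(*tgt(-.052,-.102,.0385));where()"
```

```text
t 9.6 pos [ 0.5617 -0.1199  0.1132] w [ 0.07 -0.1   0.07] d_cm(now axes) [-0.07 -0.08  0.25] after turn [-0.07 -0.08  0.25] F [ 0.   -0.05 -1.14] g 0.18
t 9.6 fork in frame mm [ -51.18 -102.86   41.  ] tilt deg [-0.07  0.1  -0.07] F frame [-0.   -0.05 -1.14] Tq [-0.    0.01  0.03] g 0.18
```

Request:
{"method": "drive_tool", "body": {
  "moves": [
    [[0, -0.1, 0.1, -0.1, 0.2, 0.2, 255], [0, 0, 0, 0, 0.1, 0.05, 255]]
  ]
}}

```text
t: 9.8
ee_pos: [0.5604, -0.1232, 0.1092]
tool_rot: [[0.988, 0.155, -0.002], [0.155, -0.988, -0.001], [-0.002, 0.001, -1.0]]
ft_force: [0.1, -0.0, -0.7]
grip_width: 0.184
```

```bash
python3 - <<'E'
from h import *
import pickle
where()
s=manip.sense();p=manip.get_image('wrist');pickle.dump((p,s),open('w6.pkl','wb'))
where()
save('w6z.png',cv2.resize(p['frame'][30:230,200:330],None,fx=3,fy=3,interpolation=cv2.INTER_CUBIC))
E
python3 an2.py w6.pkl .5944 -.0109 .1565 | head -4;python3 tf.py w6.pkl|head -40
```

```text
t 9.8 fork in frame mm [ -53.27 -105.87   36.96] tilt deg [-0.03 -0.14  0.04] F frame [ 0.14 -0.05 -0.71] Tq [ 0.06  0.03 -0.01] g 0.184
t 9.85 fork in frame mm [ -53.23 -106.     37.01] tilt deg [-0.04 -0.13  0.05] F frame [ 0.8   0.81 -1.42] Tq [ 0.01  0.01 -0.02] g 0.182
frame [ 0.5941 -0.0103  0.1565 -0.0005] res 0.0005662223757084067 [10949, 16014, 3953] 2258
rail -1 2267 [-0.116  -0.1157 -0.1145 -0.113  -0.1115 -0.1103 -0.1101] slope -0.00015692915804330396
4074 214 303 117 247
117 235 264 x 0.05980630810710156 y -0.014359078092753977 0.0037380188033082832 z 0.053617327196521535
119 224 274 x 0.05913928735338936 y -0.01953039144766233 0.009182558296664785 z 0.04277820402817914
121 224 274 x 0.058005324404867636 y -0.01953118410300166 0.009260806817329803 z 0.04237035023596313
123 223 274 x 0.056811317673742055 y -0.019975752248579975 0.00924484055044248 z 0.04293441086922507
125 224 283 x 0.05521658034969479 y -0.019359628958266765 0.01583337645238145 z 0.04901051182622349
127 224 284 x 0.054064106217700046 y -0.01948289127016144 0.016458688780620817 z 0.048262573130383984
129 
[... 3525 characters left out ...]
,L[m,1],1)[0])
                            ~~~~~~~~~~~~~^^^^^^^^^^^^^^^^^^^^^^^^^^^^^
    return _quantile_unchecked(
        a, q, axis, out, overwrite_input, method, keepdims, weights)
    return _ureduce(a,
                    func=_quantile_ureduce_func,
    ...<5 lines>...
                    overwrite_input=overwrite_input,
                    method=method)
    r = func(a, **kwargs)
    result = _quantile(arr,
                       quantiles=q,
    ...<2 lines>...
                       out=out,
                       weights=wgt)
    slices_having_nans = np.isnan(arr[-1, ...])
                                  ~~~^^^^^^^^^
IndexError: index -1 is out of bounds for axis 0 with size 0
```

View pics/w6z.png

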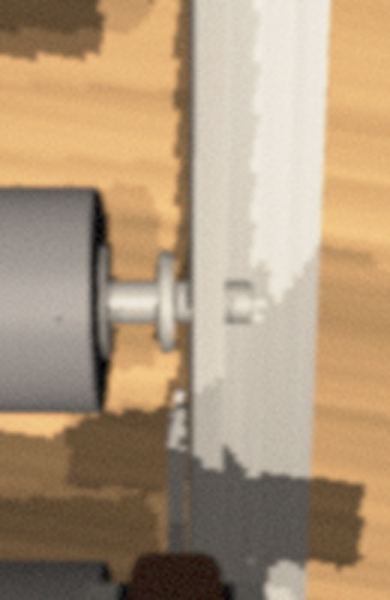

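```bash
python3 - <<'E'
from h import *
import pickle
np.set_printoptions(precision=2,suppress=True,linewidth=200)
p,s=pickle.load(open('w6.pkl','rb'));W=cloud(p,s)
L=(W-s['ee_pos'])@np.array(s['tool_rot'])*1000
for r in (116,120,130,138,150,158,161,163,165,167,169,172,180,190):
    print(r,' '.join(f'{c}:{L[r,c,1]:.1f}/{L[r,c,2]:.0f}' for c in range(248,270)))
print(' '.join(f'{r}:{L[r,259,0]:.1f}/{L[r,259,2]:.0f}' for r in range(150,180)))
E
```

```text
116 248:-8.1/109 249:-7.2/108 250:-6.4/108 251:-5.6/108 252:-4.8/107 253:-3.2/53 254:-2.6/52 255:-1.9/53 256:-1.3/52 257:-0.7/53 258:-0.0/109 259:0.8/109 260:1.6/109 261:2.4/108 262:3.2/110 263:3.8/98 264:3.7/55 265:4.0/40 266:4.6/40 267:5.1/38 268:5.7/39 269:6.3/39
120 248:-8.1/108 249:-7.3/110 250:-6.5/109 251:-5.7/109 252:-4.9/109 253:-3.2/50 254:-2.5/50 255:-1.9/51 256:-1.3/50 257:-0.7/51 258:-0.0/109 259:0.8/109 260:1.6/109 261:2.4/109 262:3.2/109 263:3.8/100 264:3.7/55 265:4.0/38 266:4.5/38 267:5.1/38 268:5.7/39 269:6.3/39
130 248:-6.4/54 249:-5.8/54 250:-5.1/54 251:-4.5/54 252:-3.9/54 253:-3.2/48 254:-2.5/47 255:-1.9/48 256:-1.3/48 257:-0.7/47 258:-0.1/54 259:0.6/54 260:1.2/54 261:1.8/53 262:2.5/54 263:3.1/55 264:3.7/55 265:4.0/38 266:4.6/39 267:5.1/37 268:5.8/39 269:6.3/39
138 248:-8.2/108 249:-7.4/109 250:-6.6/109 251:-5.8/109 252:-4.9/108 253:-3.2/49 254:-2.6/48 255:-1.9/48 256:-1.3/49 257:-0.7/48 258:-0.1/109 259:0.8/109 260:1.6/108 261:2.4/108 262:3.2/110 263:3.8/96 264:3.9/60 265:4.0/39 266:4.6/38 267:5.3/40 268:5.9/40 269:6.4/40
150 248:-8.3/109 249:-7.5/109 250:-6.7/11
[... 2309 characters left out ...]
264:3.8/51 265:4.2/39 266:4.8/39 267:5.4/39 268:6.0/39 269:6.6/39
190 248:-8.7/110 249:-7.8/109 250:-7.0/109 251:-6.1/109 252:-5.3/109 253:-4.4/110 254:-3.5/109 255:-2.7/109 256:-1.4/48 257:-0.8/47 258:-0.1/46 259:0.5/49 260:1.2/47 261:1.8/48 262:3.3/108 263:3.9/92 264:3.8/48 265:4.2/38 266:4.8/40 267:5.5/40 268:6.1/39 269:6.6/38
150:30.9/108 151:29.9/109 152:29.2/109 153:28.5/107 154:27.4/110 155:26.5/110 156:25.8/109 157:24.7/110 158:24.2/109 159:30.1/71 160:30.0/68 161:29.3/68 162:28.5/68 163:27.6/69 164:27.2/67 165:30.1/50 166:29.7/48 167:29.3/47 168:28.4/48 169:27.8/48 170:27.4/47 171:26.7/47 172:25.8/48 173:25.2/48 174:24.7/48 175:24.2/47 176:23.2/48 177:22.7/47 178:21.9/48 179:21.4/47
```

Request:
{"method": "drive_tool", "body": {
  "moves": [
    [[0, 0.1, 0, 0, 0.05, -0.1, 255], [0, 0, 0, 0.3, 0, 0, 255]]
  ]
}}

```text
t: 10.05
ee_pos: [0.5635, -0.1238, 0.1106]
tool_rot: [[0.988, 0.154, 0.0], [0.154, -0.988, -0.001], [-0.0, 0.001, -1.0]]
ft_force: [0.7, -0.4, -1.6]
grip_width: 0.179
```

```bash
python3 -c "
from h import *
where()"
```

```text
t 10.05 fork in frame mm [ -50.13 -106.97   38.45] tilt deg [-0.05 -0.01  0.09] F frame [ 0.6  -0.54 -1.56] Tq [-0.06  0.    0.01] g 0.179
```

Request:
{"method": "drive_tool", "body": {
  "moves": [
    [[0, 0, 0.1, 0.5, -0.03, 0, 255], [0, 0, 0, 0.5, 0, 0, 255]]
  ]
}}

```text
t: 10.25
ee_pos: [0.5744, -0.1219, 0.1114]
tool_rot: [[0.988, 0.152, 0.001], [0.152, -0.988, -0.001], [0.001, 0.001, -1.0]]
ft_force: [0.4, -0.6, -0.8]
grip_width: 0.181
```

```bash
python3 -c "
from h import *
where()"
```

```text
t 10.25 fork in frame mm [ -38.97 -106.83   39.18] tilt deg [-0.07  0.07  0.21] F frame [ 0.31 -0.69 -0.84] Tq [0.01 0.01 0.  ] g 0.181
```

Request:
{"method": "drive_tool", "body": {
  "moves": [
    [[0, 0, 0.2, 0.5, -0.02, 0.05, 255], [0, 0, 0, 0.5, 0, 0.03, 255]]
  ]
}}

```text
t: 10.45
ee_pos: [0.5856, -0.1202, 0.1109]
tool_rot: [[0.989, 0.149, 0.002], [0.149, -0.989, -0.001], [0.002, 0.002, -1.0]]
ft_force: [-1.0, -1.4, -1.6]
grip_width: 0.178
```

```bash
python3 -c "
from h import *
where()"
```

```text
t 10.45 fork in frame mm [ -27.57 -106.92   38.71] tilt deg [-0.1   0.11  0.41] F frame [-1.25 -1.22 -1.56] Tq [-0.2  -0.01 -0.03] g 0.178
```

Request:
{"method": "drive_tool", "body": {
  "moves": [
    [[0, -0.1, 0, 0.5, -0.03, 0, 255], [0, 0, 0, 0.5, -0.03, 0, 255]]
  ]
}}

```text
t: 10.65
ee_pos: [0.5958, -0.1186, 0.1107]
tool_rot: [[0.989, 0.148, -0.001], [0.148, -0.989, -0.003], [-0.002, 0.002, -1.0]]
ft_force: [-1.4, -0.8, -1.4]
grip_width: 0.177
```

```bash
python3 -c "
from h import *
where()"
```

```text
t 10.65 fork in frame mm [ -17.53 -106.92   38.52] tilt deg [-0.13 -0.09  0.43] F frame [-1.54 -0.56 -1.43] Tq [-0.29  0.34 -0.02] g 0.177
```

Request:
{"method": "drive_tool", "body": {
  "moves": [
    [[0, 0, 0.3, 0.2, -0.2, 0, 255], [0, 0, 0, 0, -0.3, 0, 255]]
  ]
}}

```text
t: 10.85
ee_pos: [0.5971, -0.1166, 0.1106]
tool_rot: [[0.99, 0.141, -0.002], [0.141, -0.99, -0.007], [-0.003, 0.006, -1.0]]
ft_force: [0.2, -3.6, -0.8]
grip_width: 0.178
```

```bash
python3 -c "
from h import *
where()"
```

```text
t 10.85 fork in frame mm [ -16.05 -105.42   38.42] tilt deg [-0.35 -0.19  0.85] F frame [-0.36 -3.62 -0.84] Tq [-0.94  0.11  0.01] g 0.178
```

Request:
{"method": "drive_tool", "body": {
  "moves": [
    [[0.3, 0.2, -0.8, 0, -0.2, 0, 255], [0, 0, 0, 0, -0.3, 0, 255]]
  ]
}}

```text
t: 11.05
ee_pos: [0.5963, -0.1137, 0.1106]
tool_rot: [[0.988, 0.154, 0.001], [0.154, -0.988, -0.003], [0.001, 0.003, -1.0]]
ft_force: [-0.0, -6.2, -1.9]
grip_width: 0.18
```

```bash
python3 -c "
from h import *
where()"
```

```text
t 11.05 fork in frame mm [ -16.1  -102.3    38.37] tilt deg [-0.19  0.04  0.09] F frame [-1.02 -6.17 -1.94] Tq [-1.46 -0.05 -0.07] g 0.18
```

Request:
{"method": "drive_tool", "body": {
  "moves": [
    [[0.2, 0, 0, 0, -0.3, 0, 255], [0, 0, 0, 0, -0.3, 0, 255]]
  ]
}}

```text
t: 11.25
ee_pos: [0.5958, -0.1112, 0.1106]
tool_rot: [[0.988, 0.152, 0.003], [0.152, -0.988, -0.003], [0.003, 0.004, -1.0]]
ft_force: [0.9, -5.7, -2.9]
grip_width: 0.181
```

```bash
python3 -c "
from h import *
where()"
```

```text
t 11.25 fork in frame mm [-16.06 -99.75  38.38] tilt deg [-0.23  0.15  0.2 ] F frame [-0.03 -5.72 -2.94] Tq [-1.72 -0.09 -0.11] g 0.181
```

Request:
{"method": "drive_tool", "body": {
  "moves": [
    [[0.2, -0.1, -0.2, 0, -0.3, 0, 255], [0, 0, 0, 0, -0.3, 0, 255]]
  ]
}}

```text
t: 11.45
ee_pos: [0.5956, -0.1096, 0.1106]
tool_rot: [[0.988, 0.153, 0.004], [0.153, -0.988, -0.005], [0.003, 0.006, -1.0]]
ft_force: [0.4, -6.6, -2.5]
grip_width: 0.183
```

```bash
python3 -c "
from h import *
where()"
```

```text
t 11.45 fork in frame mm [-15.98 -98.33  38.42] tilt deg [-0.33  0.18  0.15] F frame [-0.67 -6.56 -2.46] Tq [-1.93 -0.1  -0.08] g 0.183
```

Request:
{"method": "drive_tool", "body": {
  "moves": [
    [[0.3, -0.1, -0.2, 0, -0.4, 0, 255], [0, 0, 0, 0, -0.4, 0, 255]]
  ]
}}

```text
t: 11.65
ee_pos: [0.5953, -0.1074, 0.1107]
tool_rot: [[0.988, 0.153, 0.005], [0.153, -0.988, -0.007], [0.004, 0.007, -1.0]]
ft_force: [1.0, -7.5, -3.9]
grip_width: 0.177
```

```bash
python3 -c "
from h import *
where()"
```

```text
t 11.65 fork in frame mm [-15.84 -96.22  38.49] tilt deg [-0.42  0.23  0.15] F frame [-0.16 -7.56 -3.88] Tq [-2.05 -0.23 -0.14] g 0.177
```

Request:
{"method": "drive_tool", "body": {
  "moves": [
    [[0.4, -0.2, -0.1, 0, -0.4, 0, 255], [0, 0, 0, 0, -0.4, 0, 255]]
  ]
}}

```text
t: 11.85
ee_pos: [0.5952, -0.1061, 0.1108]
tool_rot: [[0.989, 0.151, 0.005], [0.151, -0.988, -0.007], [0.004, 0.008, -1.0]]
ft_force: [1.6, -9.3, -3.4]
grip_width: 0.18
```

```bash
python3 -c "
from h import *
where()"
```

```text
t 11.85 fork in frame mm [-15.79 -94.91  38.56] tilt deg [-0.47  0.2   0.27] F frame [ 0.17 -9.43 -3.35] Tq [-2.25 -0.22 -0.07] g 0.18
```

```bash
cat > look.py <<'E'
from h import *
import pickle,sys
np.set_printoptions(precision=2,suppress=True,linewidth=200)
n=sys.argv[1]
s=manip.sense();p=manip.get_image('wrist');pickle.dump((p,s),open(n+'.pkl','wb'))
where()
save(n+'z.png',cv2.resize(p['frame'][120:230,200:320],None,fx=5,fy=5,interpolation=cv2.INTER_CUBIC))
E
python3 look.py w7
python3 - <<'E'
from h import *
import pickle
p,s=pickle.load(open('w7.pkl','rb'));W=cloud(p,s)
L=(W-s['ee_pos'])@np.array(s['tool_rot'])*1000
for r in (150,160,170,174,178,182,186,190,194,200):
    print(r,round(np.nanmedian(L[r,250:256,0]),1),' '.join(f'{c}:{L[r,c,1]:.1f}/{L[r,c,2]:.0f}' for c in range(246,296,1)))
E
```

```text
t 11.9 fork in frame mm [-15.8  -94.42  38.6 ] tilt deg [-0.46  0.2   0.25] F frame [-0.92 -7.08 -2.97] Tq [-2.26 -0.23 -0.07] g 0.179
150 30.5 246:-10.1/111 247:-9.2/111 248:-8.4/111 249:-7.6/111 250:-6.7/111 251:-5.9/110 252:-5.1/111 253:-4.3/112 254:-3.4/111 255:-2.6/111 256:-1.8/112 257:-0.9/111 258:-0.1/110 259:0.8/111 260:1.6/111 261:2.4/111 262:3.3/112 263:4.1/111 264:4.9/111 265:5.7/111 266:6.6/112 267:7.4/111 268:8.2/111 269:9.1/110 270:9.9/110 271:10.7/111 272:11.5/110 273:12.3/110 274:13.3/112 275:14.1/111 276:14.3/101 277:14.4/89 278:14.5/79 279:14.5/69 280:14.5/59 281:14.6/52 282:nan/nan 283:14.9/41 284:15.6/41 285:16.2/41 286:16.8/41 287:17.3/41 288:18.0/42 289:18.5/41 290:19.1/41 291:19.8/41 292:20.4/42 293:28.5/106 294:29.2/106 295:29.9/105
160 22.0 246:-8.0/57 247:-8.0/76 248:-8.5/110 249:-7.6/111 250:-6.8/111 251:-6.0/112 252:-5.1/111 253:-4.3/111 254:-3.5/112 255:-2.6/111 256:-1.8/111 257:-0.9/111 258:-0.1/111 259:0.7/110 260:1.3/68 261:2.0/69 262:2.7/70 263:4.1/111 264:4.9/110 265:5.8/111 266:6.6/110 267:7.5/111 268:8.3/111 269:9.2/111 270:10.0/111 271:10.8/110 27
[... 4464 characters left out ...]
.2/40 290:19.9/40 291:20.5/40 292:28.8/106 293:29.6/106 294:30.4/106 295:31.4/107
200 -4.6 246:-7.7/42 247:-7.4/51 248:-6.8/52 249:-8.0/111 250:-7.1/112 251:-6.2/111 252:-5.4/111 253:-3.5/56 254:-2.9/57 255:-2.2/56 256:-1.5/57 257:-0.8/47 258:-0.1/47 259:0.5/48 260:1.2/48 261:1.8/46 262:2.5/47 263:4.2/111 264:nan/nan 265:5.9/111 266:6.9/112 267:7.7/110 268:8.6/112 269:9.4/110 270:10.3/111 271:11.2/110 272:12.0/111 273:12.9/110 274:13.8/111 275:14.4/107 276:14.6/96 277:14.6/84 278:14.6/73 279:14.7/64 280:14.7/54 281:14.9/47 282:14.9/40 283:15.6/41 284:16.3/41 285:16.8/40 286:17.5/41 287:18.2/42 288:nan/nan 289:19.4/41 290:19.9/40 291:20.6/41 292:29.0/107 293:29.6/105 294:30.6/106 295:31.5/107
```

View pics/w7z.png

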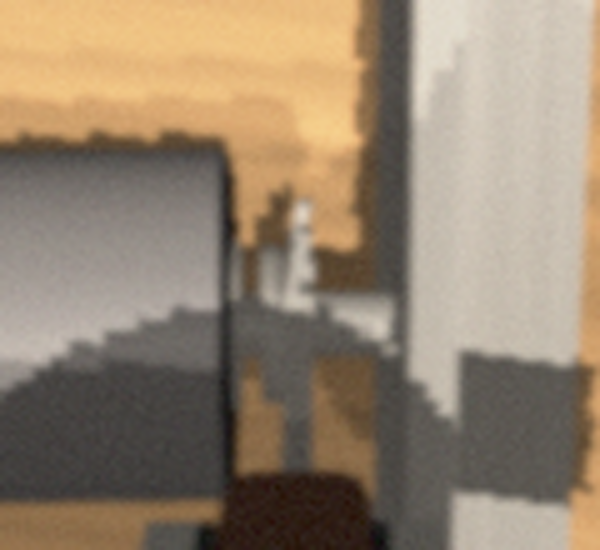

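Request:
{"method": "drive_tool", "body": {
  "moves": [
    [[0.4, -0.2, -0.2, 0, -0.4, 0, 255], [0, 0, 0, 0, -0.4, 0, 255]]
  ]
}}

```text
t: 12.1
ee_pos: [0.5952, -0.1053, 0.111]
tool_rot: [[0.989, 0.151, 0.005], [0.151, -0.989, -0.009], [0.003, 0.01, -1.0]]
ft_force: [1.2, -8.3, -4.4]
grip_width: 0.178
```

```bash
python3 -c "
from h import *
where()"
```

```text
t 12.1 fork in frame mm [-15.65 -94.25  38.77] tilt deg [-0.56  0.19  0.31] F frame [-0.08 -8.42 -4.44] Tq [-2.28 -0.23 -0.11] g 0.178
```

Request:
{"method": "drive_tool", "body": {
  "moves": [
    [[0.8, -0.2, -0.3, 0, -0.55, 0, 255], [0.5, 0, 0, 0, -0.55, 0, 255]]
  ]
}}

```text
t: 12.3
ee_pos: [0.5949, -0.1028, 0.1111]
tool_rot: [[0.988, 0.151, 0.003], [0.151, -0.988, 0.003], [0.003, -0.003, -1.0]]
ft_force: [1.6, -10.2, -3.9]
grip_width: 0.182
```

```bash
python3 -c "
from h import *
where()"
```

```text
t 12.3 fork in frame mm [-15.58 -90.88  38.93] tilt deg [0.16 0.18 0.26] F frame [ -0.02 -10.33  -3.92] Tq [-2.83 -0.22 -0.09] g 0.182
```

Request:
{"method": "drive_tool", "body": {
  "moves": [
    [[0.2, -0.2, -0.3, 0, -0.32, 0, 255], [0.4, 0, 0, 0, -0.35, -0.1, 255]]
  ]
}}

```text
t: 12.5
ee_pos: [0.5951, -0.1051, 0.1122]
tool_rot: [[0.988, 0.152, 0.002], [0.152, -0.988, 0.004], [0.003, -0.003, -1.0]]
ft_force: [0.4, -8.5, -4.1]
grip_width: 0.183
```

```bash
python3 -c "
from h import *
where()"
python3 look.py w8
python3 - <<'E'
from h import *
import pickle
p,s=pickle.load(open('w8.pkl','rb'));W=cloud(p,s)
L=(W-s['ee_pos'])@np.array(s['tool_rot'])*1000
for r in (170,182,186):
    print(r,round(np.nanmedian(L[r,250:256,0]),1),' '.join(f'{c}:{L[r,c,1]:.1f}/{L[r,c,2]:.0f}' for c in range(246,292,1)))
E
```

```text
t 12.5 fork in frame mm [-15.79 -93.09  39.98] tilt deg [0.18 0.15 0.24] F frame [-0.9  -8.45 -4.06] Tq [-2.59 -0.28 -0.12] g 0.183
t 12.55 fork in frame mm [-15.81 -93.46  40.17] tilt deg [0.18 0.16 0.28] F frame [-1.52 -8.5  -3.57] Tq [-2.51 -0.21 -0.07] g 0.182
170 24.9 246:-7.5/42 247:-6.9/41 248:-6.4/47 249:-6.1/56 250:-5.4/55 251:-6.1/112 252:-5.2/112 253:-3.5/59 254:-2.8/58 255:-2.1/58 256:-1.5/60 257:-1.0/112 258:-0.1/69 259:0.5/48 260:1.2/48 261:1.8/47 262:3.3/112 263:4.2/113 264:5.0/113 265:5.9/113 266:6.7/112 267:7.6/112 268:8.4/112 269:9.3/114 270:10.1/113 271:11.0/112 272:11.8/112 273:12.7/112 274:13.5/112 275:14.4/112 276:15.2/113 277:16.0/112 278:16.7/108 279:16.5/94 280:16.4/83 281:16.4/73 282:16.4/63 283:16.3/54 284:16.3/47 285:16.6/43 286:17.1/41 287:17.8/42 288:18.3/41 289:19.0/42 290:19.6/42 291:20.3/42
182 18.7 246:-7.5/38 247:-6.8/37 248:-6.4/43 249:-6.0/50 250:-5.3/48 251:-4.8/57 252:-4.0/50 253:-3.4/50 254:-2.7/50 255:-2.1/50 256:-1.4/50 257:-0.8/47 258:-0.1/47 259:0.5/47 260:1.2/47 261:1.8/47 262:2.4/47 263:3.2/56 264:3.9/57 265:4.6/56 266:5.3/57 267:5.9/57 268:6.5/54 269:7.3/56 270:7.9/56 271:8.6/55 272:9.3/56 273:10.0/57 274:10.7/57 275:11.3/57 276:12.0/57 277:12.7/58 278:13.3/56 279:13.9/56 280:14.6/56 281:15.3/56 282:16.8/66 283:16.3/52 284:16.2/43 285:16.7/42 286:17.5/44 287:17.8/41 288:18.5/41 289:19.2/42 290:20.0/43 291:20.6/43
186 16.2 246:-7.4/37 247:-6.8/37 248:-6.4/43 249:-6.0/49 250:-5.3/50 251:-4.8/55 252:-4.0/49 253:-3.4/49 254:-2.7/49 255:-2.1/49 256:-1.4/49 257:-0.8/48 258:-0.1/48 259:0.5/47 260:1.2/47 261:1.8/46 262:2.5/48 263:3.2/55 264:3.9/57 265:4.6/55 266:5.2/55 267:5.9/56 268:6.6/55 269:7.2/55 270:8.0/56 271:8.6/56 272:9.3/56 273:9.9/55 274:10.7/56 275:11.3/55 276:11.9/55 277:12.6/54 278:13.4/56 279:13.9/55 280:14.6/55 281:15.3/55 282:16.8/65 283:16.3/51 284:16.4/45 285:16.8/42 286:17.5/43 287:18.0/42 288:18.6/42 289:19.2/41 290:19.9/43 291:20.5/42
```

View pics/w8z.png

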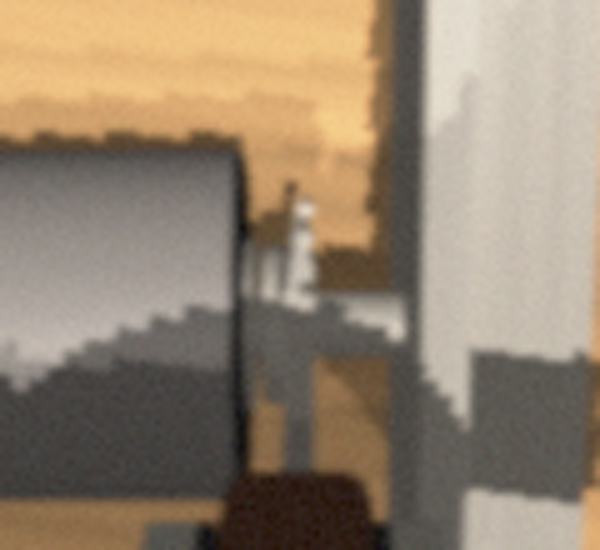

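Request:
{"method": "drive_tool", "body": {
  "moves": [
    [[0.2, -0.2, -0.3, 0, -0.5, 0.05, 255], [0.3, 0, 0, 0, -0.43, 0.05, 255]]
  ]
}}

```text
t: 12.75
ee_pos: [0.5951, -0.1049, 0.1115]
tool_rot: [[0.988, 0.151, 0.002], [0.151, -0.988, 0.002], [0.003, -0.002, -1.0]]
ft_force: [1.2, -8.9, -4.2]
grip_width: 0.18
```

```bash
python3 -c "
from h import *
where()"
```

```text
t 12.75 fork in frame mm [-15.8  -93.02  39.31] tilt deg [0.11 0.16 0.27] F frame [-0.21 -8.98 -4.22] Tq [-2.54 -0.26 -0.02] g 0.18
```

Request:
{"method": "drive_tool", "body": {
  "moves": [
    [[0.3, -0.2, -0.3, 0, -0.5, -0.1, 255], [0.3, 0, 0, 0, -0.46, -0.3, 255]]
  ]
}}

```text
t: 12.95
ee_pos: [0.5946, -0.1042, 0.1152]
tool_rot: [[0.988, 0.151, 0.001], [0.151, -0.988, 0.003], [0.002, -0.002, -1.0]]
ft_force: [1.9, -9.9, -5.0]
grip_width: 0.182
```

```bash
python3 -c "
from h import *
where()"
```

```text
t 12.95 fork in frame mm [-16.2  -92.25  43.01] tilt deg [0.13 0.1  0.25] F frame [  0.28 -10.09  -4.99] Tq [-2.69 -0.35 -0.12] g 0.182
```

Request:
{"method": "drive_tool", "body": {
  "moves": [
    [[0.3, -0.1, -0.3, 0, -0.44, -0.4, 255], [0.3, 0, 0, 0, -0.44, -0.4, 255]]
  ]
}}

```text
t: 13.15
ee_pos: [0.5946, -0.1047, 0.1232]
tool_rot: [[0.988, 0.152, 0.003], [0.152, -0.988, 0.003], [0.003, -0.002, -1.0]]
ft_force: [1.9, -8.5, -5.0]
grip_width: 0.181
```

```bash
python3 -c "
from h import *
where()"
```

```text
t 13.15 fork in frame mm [-16.18 -92.71  51.  ] tilt deg [0.12 0.19 0.24] F frame [ 0.54 -8.74 -4.96] Tq [-2.77 -0.4  -0.18] g 0.181
```

Request:
{"method": "drive_tool", "body": {
  "moves": [
    [[0.3, -0.2, -0.3, 0, -0.46, -0.4, 255], [0.3, 0, 0, 0, -0.46, -0.4, 255]]
  ]
}}

```text
t: 13.35
ee_pos: [0.5947, -0.1049, 0.1315]
tool_rot: [[0.988, 0.152, 0.003], [0.152, -0.988, 0.002], [0.004, -0.001, -1.0]]
ft_force: [1.6, -8.5, -4.7]
grip_width: 0.178
```

```bash
python3 look.py w9
```

```text
t 13.4 fork in frame mm [-15.75 -93.23  59.93] tilt deg [0.06 0.26 0.25] F frame [ 0.48 -8.88 -3.5 ] Tq [-2.72 -0.35 -0.13] g 0.175
```

View pics/w9z.png

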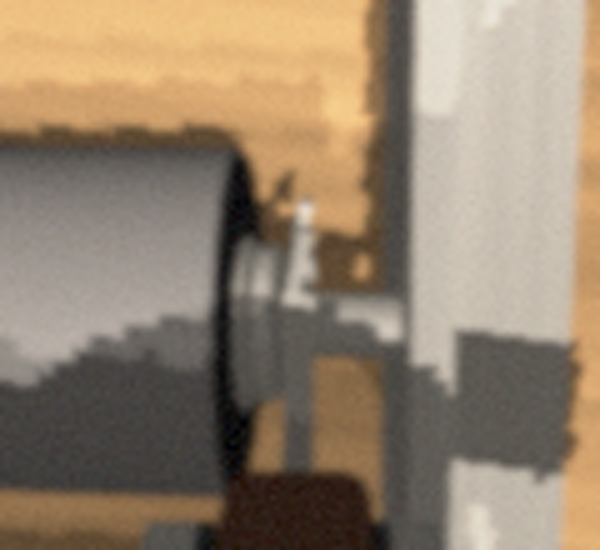

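Request:
{"method": "drive_tool", "body": {
  "moves": [
    [[0.3, -0.3, -0.3, 0, -0.48, -0.4, 255], [0.3, 0, 0, 0, -0.48, -0.4, 255]]
  ]
}}

```text
t: 13.6
ee_pos: [0.5948, -0.1048, 0.1401]
tool_rot: [[0.988, 0.152, 0.002], [0.152, -0.988, 0.001], [0.002, -0.001, -1.0]]
ft_force: [1.4, -8.6, -3.7]
grip_width: 0.179
```

```bash
python3 -c "
from h import *
where()"
```

```text
t 13.6 fork in frame mm [-16.09 -93.    67.92] tilt deg [0.03 0.14 0.24] F frame [ 0.05 -8.75 -3.73] Tq [-2.76 -0.35 -0.16] g 0.179
```

Request:
{"method": "drive_tool", "body": {
  "moves": [
    [[0.3, -0.1, -0.3, 0, -0.46, -0.2, 255], [0.3, 0, 0, 0, -0.44, -0.05, 255]]
  ]
}}

```text
t: 13.8
ee_pos: [0.5951, -0.105, 0.1432]
tool_rot: [[0.988, 0.152, 0.005], [0.152, -0.988, 0.001], [0.005, 0.0, -1.0]]
ft_force: [2.6, -9.1, -5.3]
grip_width: 0.18
```

```bash
python3 look.py w10; python3 - <<'E'
from h import *
import pickle
p,s=pickle.load(open('w10.pkl','rb'));W=cloud(p,s)
L=(W-s['ee_pos'])@np.array(s['tool_rot'])*1000
for r in (180,186,190):
    print(r,' '.join(f'{c}:{L[r,c,1]:.1f}/{1000*W[r,c,2]:.0f}' for c in range(246,292,1)))
E
```

```text
t 13.85 fork in frame mm [-15.63 -93.4   71.  ] tilt deg [-0.02  0.31  0.22] F frame [-0.38 -9.27 -4.49] Tq [-2.64 -0.34 -0.15] g 0.179
180 246:-8.1/89 247:-7.5/87 248:-6.9/85 249:-6.0/91 250:-5.3/92 251:-4.7/93 252:-4.1/91 253:-3.4/90 254:-2.8/89 255:-2.1/85 256:-1.5/85 257:-0.8/96 258:-0.1/97 259:0.5/96 260:1.2/95 261:1.8/95 262:2.4/97 263:3.2/87 264:3.9/86 265:4.6/87 266:5.3/86 267:5.9/87 268:6.6/86 269:7.3/87 270:7.9/87 271:8.6/87 272:9.3/87 273:9.9/87 274:10.6/87 275:11.3/87 276:12.0/87 277:12.6/88 278:13.2/88 279:13.9/88 280:14.7/86 281:16.5/71 282:17.4/69 283:18.0/71 284:18.8/70 285:19.5/70 286:20.3/69 287:20.9/71 288:21.7/70 289:29.3/4 290:30.2/5 291:31.2/4
186 246:-8.1/91 247:-7.5/87 248:-6.7/92 249:-6.0/93 250:-5.3/95 251:-4.7/95 252:-4.0/94 253:-3.4/91 254:-2.8/87 255:-2.1/87 256:-1.5/86 257:-0.8/95 258:-0.1/96 259:0.5/97 260:1.2/96 261:1.8/95 262:2.5/95 263:3.2/89 264:3.9/88 265:4.6/88 266:5.2/89 267:5.9/89 268:6.6/88 269:7.2/89 270:7.8/91 271:8.5/90 272:9.3/88 273:9.9/90 274:10.6/89 275:11.1/90 276:11.9/89 277:12.5/90 278:13.1/91 279:13.8/90 280:14.9/85 281:16.8/69 282:17.5/69 283:18.2/70 284:18.9/70 285:19.5/71 286:20.3/70 287:21.2/69 288:21.8/71 289:29.4/5 290:30.3/5 291:31.3/5
190 246:-8.1/91 247:-7.6/86 248:-6.9/86 249:-6.0/93 250:-5.3/94 251:-4.7/94 252:-4.0/94 253:-3.4/92 254:-2.8/88 255:-2.2/85 256:-1.5/86 257:-0.8/96 258:-0.1/95 259:0.5/96 260:1.2/95 261:1.8/96 262:2.5/96 263:3.2/89 264:3.9/88 265:nan/nan 266:5.3/87 267:5.9/88 268:6.6/88 269:7.2/89 270:7.9/89 271:8.6/88 272:9.2/89 273:9.9/89 274:10.7/87 275:11.3/89 276:12.0/88 277:12.6/89 278:13.2/90 279:14.0/88 280:16.3/66 281:16.7/70 282:17.5/70 283:18.3/69 284:18.9/71 285:19.7/70 286:20.4/71 287:21.1/71 288:21.9/70 289:29.5/5 290:30.5/5 291:31.4/5
```

View pics/w10z.png

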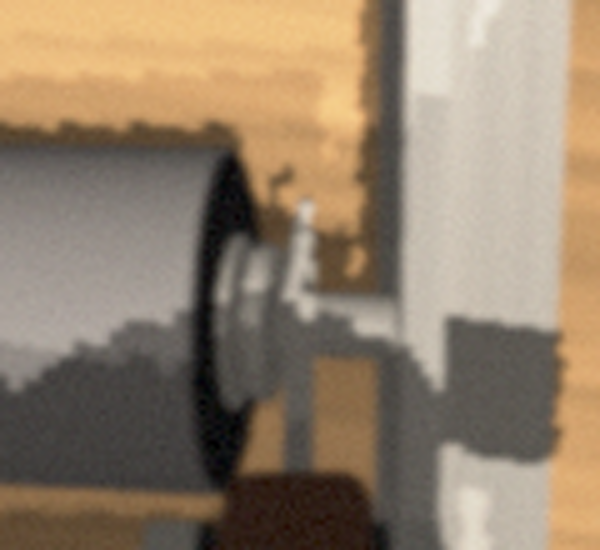

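Request:
{"method": "drive_tool", "body": {
  "moves": [
    [[0.1, -0.2, -0.3, 0, -0.1, -0.05, 255], [0, 0, 0, 0, 0, -0.05, 255]]
  ]
}}

```text
t: 14.05
ee_pos: [0.5958, -0.1109, 0.144]
tool_rot: [[0.988, 0.154, 0.006], [0.154, -0.988, -0.006], [0.005, 0.007, -1.0]]
ft_force: [0.5, -6.0, -4.5]
grip_width: 0.177
```

```bash
python3 -c "
from h import *
where()"
```

```text
t 14.05 fork in frame mm [-15.85 -99.73  71.83] tilt deg [-0.4   0.26  0.11] F frame [-0.39 -6.03 -4.46] Tq [-1.73 -0.22 -0.09] g 0.177
```

Request:
{"method": "drive_tool", "body": {
  "moves": [
    [[0.4, -0.3, -0.1, 0, 0.1, 0, 255], [0.1, 0, 0, 0, 0, 0, 255]]
  ]
}}

```text
t: 14.25
ee_pos: [0.5963, -0.115, 0.1436]
tool_rot: [[0.988, 0.154, 0.001], [0.154, -0.988, -0.001], [0.001, 0.002, -1.0]]
ft_force: [0.9, -2.6, -3.6]
grip_width: 0.178
```

```bash
python3 -c "
from h import *
where()"
```

```text
t 14.25 fork in frame mm [ -16.31 -103.45   71.41] tilt deg [-0.09  0.05  0.13] F frame [ 0.53 -2.74 -3.55] Tq [-1.07 -0.14 -0.05] g 0.178
```

Request:
{"method": "drive_tool", "body": {
  "moves": [
    [[0.1, 0, -0.1, 0, 0.05, 0.2, 255], [0, 0, 0, 0, -0.05, 0.3, 255]]
  ]
}}

```text
t: 14.45
ee_pos: [0.5966, -0.1152, 0.1383]
tool_rot: [[0.988, 0.155, 0.002], [0.155, -0.988, 0.0], [0.003, 0.0, -1.0]]
ft_force: [0.3, -3.3, -3.4]
grip_width: 0.178
```

```bash
python3 look.py w11
```

```text
t 14.5 fork in frame mm [ -16.31 -103.33   65.54] tilt deg [0.01 0.09 0.02] F frame [ 0.07 -4.43 -4.28] Tq [-1.26 -0.22 -0.05] g 0.181
```

View pics/w11z.png

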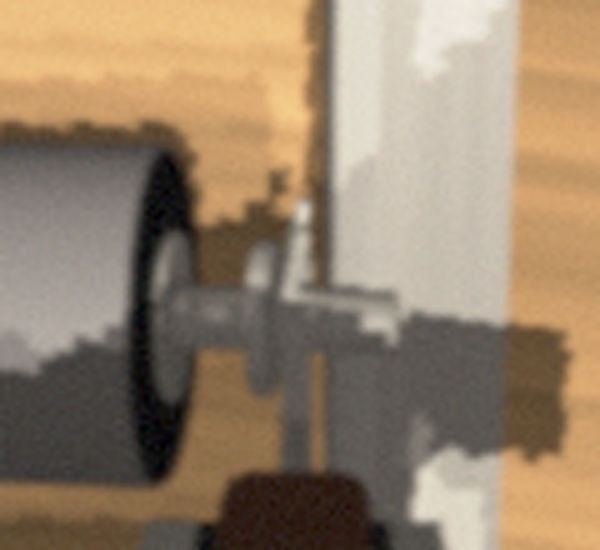

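Request:
{"method": "drive_tool", "body": {
  "moves": [
    [[0, 0, 0, 0, 0.03, 0.15, 255], [0, 0, 0, 0, 0.0, 0.15, 255]]
  ]
}}

```text
t: 14.7
ee_pos: [0.5967, -0.1154, 0.1349]
tool_rot: [[0.988, 0.156, 0.003], [0.156, -0.988, -0.0], [0.002, 0.0, -1.0]]
ft_force: [0.6, -3.5, 2.1]
grip_width: 0.18
```

```bash
python3 -c "
from h import *
where()"
```

```text
t 14.7 fork in frame mm [ -15.79 -103.81   62.67] tilt deg [-0.02  0.14 -0.  ] F frame [ 0.   -3.58  2.08] Tq [-1.11  0.01  0.  ] g 0.18
```

```bash
python3 look.py w12;  python3 - <<'E'
from h import *
import pickle
p,s=pickle.load(open('w12.pkl','rb'));W=cloud(p,s)
L=(W-s['ee_pos'])@np.array(s['tool_rot'])*1000
for r in (175,180,184,188,192):
    print(r,' '.join(f'{c}:{L[r,c,1]:.1f}/{1000*W[r,c,2]:.0f}' for c in range(244,292,1)))
E
```

```text
t 14.75 fork in frame mm [ -15.7  -103.78   62.64] tilt deg [-0.03  0.15 -0.01] F frame [ 0.23 -4.02 -0.1 ] Tq [-1.15 -0.01 -0.04] g 0.18
175 244:-13.1/0 245:-12.2/-0 246:-11.3/-0 247:-10.4/-1 248:-9.4/-1 249:-8.5/-0 250:-5.4/80 251:-4.8/80 252:-4.1/80 253:-3.4/80 254:-2.8/80 255:-2.2/74 256:-1.5/68 257:-0.8/87 258:-0.1/88 259:0.5/88 260:1.3/69 261:2.0/68 262:2.7/69 263:4.5/2 264:5.5/1 265:5.9/22 266:5.8/56 267:6.2/70 268:6.8/71 269:7.5/71 270:8.3/70 271:8.9/71 272:9.6/70 273:10.4/69 274:11.0/70 275:11.7/70 276:16.4/4 277:17.3/5 278:18.2/5 279:19.1/5 280:20.0/5 281:20.8/7 282:21.8/5 283:22.8/4 284:23.7/5 285:24.6/5 286:25.6/4 287:26.4/5 288:27.4/4 289:28.3/5 290:29.2/5 291:30.2/4
180 244:-9.7/75 245:-9.0/75 246:-8.3/76 247:-7.7/74 248:-6.9/76 249:-6.3/75 250:-5.4/82 251:-4.7/83 252:-4.1/82 253:-3.4/82 254:-2.8/79 255:-2.2/74 256:-1.5/75 257:-0.8/87 258:-0.1/87 259:0.5/88 260:1.2/88 261:1.8/88 262:2.4/87 263:3.3/77 264:4.0/76 265:4.6/76 266:5.3/77 267:6.0/77 268:6.6/77 269:7.3/78 270:8.1/75 271:8.7/76 272:9.4/76 273:10.0/78 274:10.7/76 275:11.4/76 276:12.1/76 277:12.7/77 278:13.4/77 2
[... 1101 characters left out ...]
.3/80 279:14.1/78 280:20.1/7 281:21.2/5 282:22.1/5 283:23.0/5 284:23.9/5 285:24.8/6 286:25.8/5 287:26.7/5 288:27.6/5 289:28.6/5 290:29.5/5 291:30.4/5
192 244:-13.3/0 245:-12.4/-1 246:-11.4/1 247:-10.5/-1 248:-9.6/-0 249:-6.1/83 250:nan/nan 251:-4.8/82 252:-4.1/83 253:-3.4/83 254:-2.8/81 255:-2.2/73 256:-1.6/68 257:-0.8/88 258:-0.1/88 259:0.5/86 260:1.2/88 261:1.8/88 262:2.5/88 263:4.6/-1 264:5.6/-0 265:5.9/25 266:5.8/59 267:6.2/70 268:7.0/69 269:7.6/70 270:8.4/70 271:9.1/69 272:9.7/71 273:10.5/70 274:11.2/70 275:15.6/6 276:16.6/5 277:17.6/5 278:18.4/6 279:19.3/6 280:20.3/6 281:21.2/5 282:22.1/6 283:23.0/6 284:24.0/6 285:24.9/6 286:25.9/5 287:26.8/5 288:27.8/4 289:28.8/4 290:29.6/5 291:30.5/5
```

View pics/w12z.png

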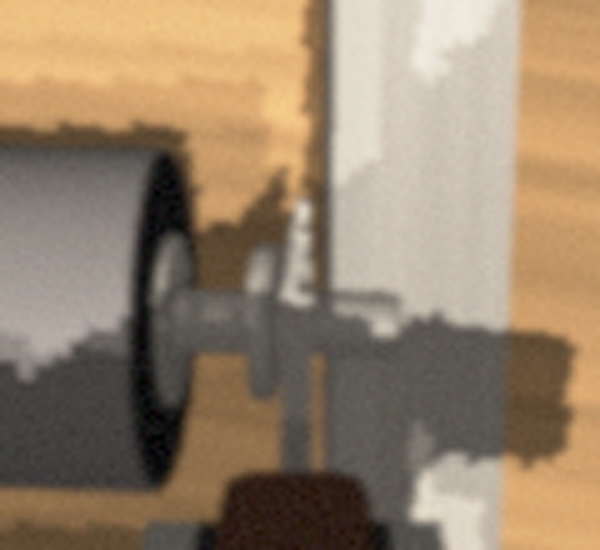

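Request:
{"method": "drive_tool", "body": {
  "moves": [
    [[0, 0, 0, 0, 0.1, 0.05, 255], [0, 0, 0, 0, 0.05, 0, 255]]
  ]
}}

```text
t: 14.95
ee_pos: [0.5971, -0.1156, 0.1348]
tool_rot: [[0.988, 0.157, 0.003], [0.157, -0.988, 0.001], [0.003, -0.001, -1.0]]
ft_force: [-1.4, -2.9, -1.2]
grip_width: 0.179
```

```bash
python3 -c "
from h import *
where()"
```

```text
t 14.95 fork in frame mm [ -15.44 -104.     62.57] tilt deg [ 0.04  0.16 -0.06] F frame [-1.83 -2.61 -1.25] Tq [-0.97 -0.   -0.05] g 0.179
```

Request:
{"method": "drive_tool", "body": {
  "moves": [
    [[0, 0, 0, 0, 0.2, 0.05, 255], [0, 0, 0, 0, 0.1, 0, 255]]
  ]
}}

```text
t: 15.15
ee_pos: [0.5975, -0.1161, 0.1342]
tool_rot: [[0.987, 0.158, 0.002], [0.158, -0.987, 0.004], [0.003, -0.004, -1.0]]
ft_force: [-0.3, -1.1, -1.7]
grip_width: 0.175
```

```bash
python3 -c "
from h import *
where()"
```

```text
t 15.15 fork in frame mm [ -15.11 -104.29   62.02] tilt deg [ 0.21  0.16 -0.15] F frame [-0.43 -1.01 -1.67] Tq [-0.45  0.08 -0.02] g 0.175
```

Request:
{"method": "drive_tool", "body": {
  "moves": [
    [[-0.2, -0.1, 0.1, -0.05, 0.2, 0.05, 255], [0, 0, 0, 0, 0.1, 0, 255]]
  ]
}}

```text
t: 15.35
ee_pos: [0.5975, -0.1167, 0.1334]
tool_rot: [[0.987, 0.158, 0.001], [0.158, -0.987, 0.003], [0.001, -0.003, -1.0]]
ft_force: [0.4, -0.5, -1.1]
grip_width: 0.179
```

```bash
python3 look.py w13;  python3 - <<'E'
from h import *
import pickle
p,s=pickle.load(open('w13.pkl','rb'));W=cloud(p,s)
L=(W-s['ee_pos'])@np.array(s['tool_rot'])*1000
for r in (175,184,188,):
    print(r,' '.join(f'{c}:{L[r,c,1]:.1f}/{1000*W[r,c,2]:.0f}' for c in range(244,285,1)))
E
```

```text
t 15.4 fork in frame mm [ -15.33 -105.09   61.26] tilt deg [ 0.17  0.06 -0.13] F frame [ 1.31 -0.1  -0.29] Tq [ 0.01 -0.    0.05] g 0.18
175 244:-13.1/-0 245:-12.1/1 246:-11.2/-0 247:-10.3/-0 248:-9.4/-1 249:-6.0/80 250:-5.4/80 251:-4.7/79 252:-4.1/79 253:-3.4/77 254:-2.8/73 255:-2.2/65 256:-1.9/0 257:-0.8/86 258:-0.1/85 259:0.5/86 260:1.3/67 261:2.0/68 262:3.6/0 263:4.5/-1 264:4.9/28 265:4.7/70 266:5.4/71 267:6.1/69 268:6.8/70 269:7.5/71 270:8.2/70 271:8.9/70 272:9.6/70 273:10.2/70 274:14.5/4 275:15.4/4 276:16.2/6 277:17.2/5 278:18.1/5 279:19.0/4 280:19.9/4 281:20.8/5 282:21.7/5 283:22.6/5 284:23.5/6
184 244:-9.5/77 245:-8.9/76 246:-8.2/77 247:-7.5/77 248:-6.7/83 249:-6.0/82 250:-5.3/83 251:-4.7/83 252:-4.0/83 253:-3.5/77 254:-2.8/77 255:-2.1/77 256:-1.4/86 257:-0.8/87 258:-0.1/84 259:0.5/86 260:1.2/86 261:1.8/87 262:2.6/78 263:3.2/77 264:3.9/77 265:4.6/78 266:5.2/78 267:5.9/78 268:6.6/77 269:7.2/79 270:7.9/78 271:nan/nan 272:9.3/78 273:9.9/79 274:10.6/79 275:11.2/79 276:12.0/77 277:12.6/79 278:13.3/78 279:19.1/5 280:20.1/5 281:21.0/5 282:21.8/6 283:22.8/5 284:23.8/4
188 244:-9.6/77 245:-8.9/77 246:-8.2/77 247:-7.6/77 248:-6.7/84 249:-6.0/83 250:-5.3/84 251:-4.7/84 252:-4.1/83 253:-3.5/77 254:-2.8/78 255:-2.1/78 256:-1.4/85 257:-0.8/86 258:-0.1/87 259:0.5/86 260:1.2/86 261:1.8/87 262:2.5/80 263:3.2/78 264:3.9/80 265:4.6/79 266:5.2/78 267:5.9/79 268:6.6/79 269:7.2/80 270:7.9/79 271:8.6/79 272:9.2/80 273:9.9/79 274:10.5/80 275:11.3/79 276:11.9/79 277:12.6/79 278:13.2/79 279:19.2/5 280:20.1/5 281:21.0/5 282:22.0/5 283:22.9/5 284:23.8/5
```

View pics/w13z.png

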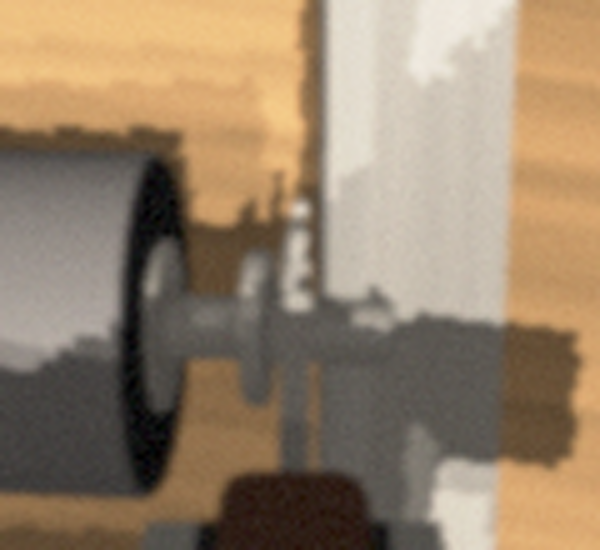

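Request:
{"method": "drive_tool", "body": {
  "moves": [
    [[-0.2, -0.1, 0.1, -0.5, 0, 0, 255], [0, 0, 0, -0.6, 0, 0, 255]]
  ]
}}

```text
t: 15.6
ee_pos: [0.5873, -0.1176, 0.1334]
tool_rot: [[0.988, 0.157, 0.001], [0.157, -0.988, 0.0], [0.001, 0.0, -1.0]]
ft_force: [0.1, 1.2, -1.9]
grip_width: 0.176
```

```bash
python3 -c "
from h import *
where()"
```

```text
t 15.6 fork in frame mm [ -25.58 -104.49   61.23] tilt deg [-0.    0.05 -0.08] F frame [ 0.25  1.17 -1.92] Tq [-0.11 -0.07 -0.05] g 0.176
```

Request:
{"method": "drive_tool", "body": {
  "moves": [
    [[0, 0, 0.1, -0.6, 0.06, 0, 255], [0, 0, 0, -0.7, 0, 0, 255]]
  ]
}}

```text
t: 15.8
ee_pos: [0.5731, -0.1201, 0.1334]
tool_rot: [[0.988, 0.156, 0.0], [0.156, -0.988, 0.0], [0.0, -0.0, -1.0]]
ft_force: [0.0, -0.3, -0.7]
grip_width: 0.181
```

```bash
python3 -c "
from h import *
where()"
```

```text
t 15.8 fork in frame mm [ -40.08 -104.67   61.16] tilt deg [0.02 0.01 0.01] F frame [-0.02 -0.31 -0.71] Tq [-0.06 -0.02 -0.02] g 0.181
```

Request:
{"method": "drive_tool", "body": {
  "moves": [
    [[0, 0, 0, -0.6, 0, 0, 255], [0, 0, 0, -0.7, -0.1, 0, 255], [0, 0, 0, 0, -0.2, -0.7, 255], [0, 0, 0, 0, 0, -1.5, 255], [0, 0, 0, 0, 0, -2, 255], [0, 0, 0, 0, 0, -2, 255]]
  ]
}}

```text
t: 16.4
ee_pos: [0.5535, -0.1187, 0.1955]
tool_rot: [[0.988, 0.155, -0.009], [0.155, -0.988, 0.002], [-0.008, -0.003, -1.0]]
ft_force: [0.2, 0.3, -0.7]
grip_width: 0.183
```

```bash
cat >> h.py <<'E'
RK=(.5043,.3195)
def rackt(z): # fork origin over rack at -12.5
    R=Rdown(0.002); return np.array([RK[0]-.0125,RK[1],z])-R@FO,R
E
python3 -c "
from h import *
where()
rel(*rackt(.13))"; python3 look.py w14
```

```text
t 16.4 fork in frame mm [ -59.84 -100.1   123.34] tilt deg [ 0.18 -0.49  0.06] F frame [ 0.25  0.24 -0.67] Tq [ 0.06 -0.03 -0.03] g 0.183
t 16.4 pos [ 0.5535 -0.1187  0.1955] w [-0.14  0.5   8.79] d_cm(now axes) [  0.89 -44.24  -0.54] after turn [ -5.88 -43.85  -0.67] F [ 0.21  0.27 -0.67] g 0.183
t 16.45 fork in frame mm [ -57.18 -100.95  126.7 ] tilt deg [ 0.06 -0.15  0.07] F frame [ 0.87 -0.13  0.62] Tq [ 0.02 -0.12  0.05] g 0.179
```

View pics/w14z.png

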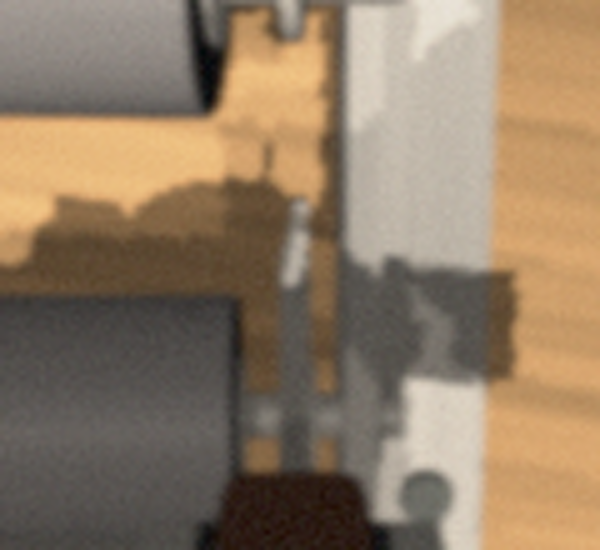

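Request:
{"method": "drive_tool", "body": {
  "moves": [
    [[0, 0.3, 4.4, 0, 0, -1.5, 255], [0, 0, 4.4, 0, 0, -1.5, 255], [0, 0, 0, -0.6, -4.3, 0, 255], [0, 0, 0, -0.6, -4.3, 0, 255], [0, 0, 0, -0.6, -4.3, 0, 255], [0, 0, 0, -0.6, -4.3, 0, 255], [0, 0, 0, -0.6, -4.3, 0, 255], [0, 0, 0, -0.6, -4.3, 0, 255], [0, 0, 0, -0.6, -4.3, 0, 255], [0, 0, 0, -0.6, -4.3, 0, 255], [0, 0, 0, -0.6, -4.3, 0, 255], [0, 0, 0, 0, -2.5, 0, 255], [0, 0, 0, 0, 0, 0, 255]]
  ]
}}

```text
t: 17.75
ee_pos: [0.5073, 0.3105, 0.2326]
tool_rot: [[1.0, -0.01, 0.019], [-0.01, -1.0, 0.006], [0.019, -0.006, -1.0]]
ft_force: [-0.1, 0.4, -0.3]
grip_width: 0.18
```

```bash
python3 -c "
from h import *
rel(*rackt(.13))"
```

```text
t 17.75 pos [0.5073 0.3105 0.2326] w [-0.34 -1.1  -0.67] d_cm(now axes) [-1.42 -0.89  3.02] after turn [-1.35 -0.93  3.04] F [-0.1   0.43 -0.3 ] g 0.18
```

Request:
{"method": "drive_tool", "body": {
  "moves": [
    [[-0.3, -1.1, -0.7, -1.3, -0.9, 0.8, 255], [0, 0, 0, -0.2, -0.1, 0.8, 255], [0, 0, 0, 0, 0, 0.5, 255], [0, 0, 0, 0, 0, 0, 255]]
  ]
}}

```text
t: 18.15
ee_pos: [0.4905, 0.3182, 0.2085]
tool_rot: [[1.0, 0.002, -0.004], [0.002, -1.0, -0.003], [-0.004, 0.003, -1.0]]
ft_force: [0.6, -0.6, -1.2]
grip_width: 0.182
```

```bash
python3 -c "
from h import *
rel(*rackt(.08))"
```

```text
t 18.15 pos [0.4905 0.3182 0.2085] w [ 0.18  0.21 -0.02] d_cm(now axes) [ 0.35 -0.17  5.63] after turn [ 0.33 -0.15  5.63] F [ 0.59 -0.57 -1.21] g 0.182
```

Request:
{"method": "drive_tool", "body": {
  "moves": [
    [[0.2, 0.2, 0, 0.3, -0.15, 1.5, 255], [0, 0, 0, 0, 0, 1.5, 255], [0, 0, 0, 0, 0, 1.2, 255], [0, 0, 0, 0, 0, 0.4, 255], [0, 0, 0, 0, 0, 0.2, 255]]
  ]
}}

```text
t: 18.65
ee_pos: [0.4964, 0.3137, 0.1589]
tool_rot: [[1.0, -0.008, 0.002], [-0.008, -1.0, -0.002], [0.002, 0.002, -1.0]]
ft_force: [0.3, 0.6, -1.1]
grip_width: 0.183
```

```bash
python3 -c "
from h import *
rel(*rackt(.075))"; python3 look.py w15 >/dev/null; python3 tf.py w15.pkl | sed -n 1,40p; python3 rack.py w15.pkl w15r.png | head -1; python3 - <<'E'
from h import *
import pickle
p,s=pickle.load(open('w15.pkl','rb'))
save('w15z.png',cv2.resize(p['frame'][70:230,200:320],None,fx=5,fy=5,interpolation=cv2.INTER_CUBIC)[:600])
W=cloud(p,s);L=(W-s['ee_pos'])@np.array(s['tool_rot'])*1000
for r in (130,135,140,145,150): print(r,' '.join(f'{c}:{L[r,c,1]:.1f}/{1000*W[r,c,2]:.0f}' for c in range(244,274)))
print(s['ee_pos'],s['tool_rot'])
E
```

```text
t 18.65 pos [0.4964 0.3137 0.1589] w [ 0.12 -0.11 -0.55] d_cm(now axes) [-0.27 -0.6   1.16] after turn [-0.26 -0.6   1.17] F [ 0.25  0.55 -1.06] g 0.183
1811 214 304 159 248
159 260 260 x 0.02962249770883198 y 0.0012169748970568795 0.0012169748970568795 z 0.0736397405427324
161 259 261 x 0.029155397321528265 y 0.00048375950574378604 0.001888926011092585 z 0.06838019820046552
163 259 261 x 0.0278959553026063 y 0.00047793609851793983 0.001880519099542314 z 0.06755317637026423
165 258 261 x 0.028957268749484677 y -0.00021925006395336 0.0017052296374493671 z 0.05517181944958629
167 258 261 x 0.028159451997544355 y -0.00022105882961237567 0.001675721701594091 z 0.05255212625977833
169 257 261 x 0.026119981073515614 y -0.000926835081333281 0.001673314112092511 z 0.05588427488540367
171 257 261 x 0.024838577977172743 y -0.0009291144050416293 0.0018901210226876864 z 0.05555134995838838
173 257 261 x 0.02360337790973021 y -0.0009256054115528821 0.0018699279758081833 z 0.05501412556228291
175 257 261 x 0.0217518443073556 y -0.0008682574734875326 0.0018798385498543476 z 0.057115633129733515
177
[... 3938 characters left out ...]
63 257:-1.0/64 258:-0.2/64 259:0.6/64 260:1.4/64 261:2.1/64 262:2.9/64 263:3.7/63 264:4.4/65 265:5.2/64 266:6.0/64 267:6.8/64 268:7.5/66 269:8.3/64 270:9.1/64 271:9.9/64 272:10.7/63 273:11.4/64
150 244:-11.1/64 245:-10.4/63 246:-9.6/64 247:-8.7/65 248:-8.0/65 249:-7.2/64 250:-6.4/64 251:-5.7/64 252:-4.9/64 253:-4.1/64 254:-3.3/62 255:-2.5/65 256:-1.8/63 257:-1.0/63 258:-0.2/65 259:0.6/64 260:1.3/65 261:2.1/63 262:2.9/64 263:3.7/65 264:4.5/64 265:5.2/64 266:6.0/64 267:6.8/65 268:7.6/65 269:8.4/65 270:9.2/64 271:10.0/63 272:10.7/64 273:11.5/64
[0.49643347 0.31366271 0.15885171] [[ 0.99996988 -0.00751502  0.00194037]
 [-0.00751094 -0.99996958 -0.00210427]
 [ 0.00195612  0.00208963 -0.9999959 ]]
```

View pics/w15z.png

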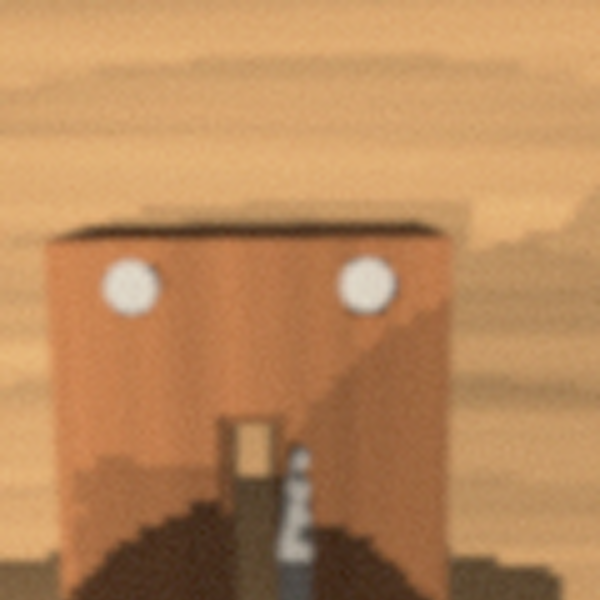

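Request:
{"method": "drive_tool", "body": {
  "moves": [
    [[0.1, -0.1, -0.5, -0.25, -0.6, 0, 255], [0, 0, 0, 0, -0.1, 0, 255]]
  ]
}}

```text
t: 18.9
ee_pos: [0.4942, 0.3211, 0.1594]
tool_rot: [[1.0, 0.001, 0.001], [0.001, -1.0, 0.0], [0.001, -0.0, -1.0]]
ft_force: [0.5, 0.4, -1.9]
grip_width: 0.177
```

```bash
python3 -c "
from h import *
rel(*rackt(.075))"
```

```text
t 18.9 pos [0.4942 0.3211 0.1594] w [-0.01 -0.04 -0.04] d_cm(now axes) [-0.04  0.14  1.22] after turn [-0.04  0.14  1.22] F [ 0.48  0.38 -1.92] g 0.177
```

Request:
{"method": "drive_tool", "body": {
  "moves": [
    [[0, 0, 0, -0.05, 0.15, 0.5, 255], [0, 0, 0, 0, 0, 0.4, 255]]
  ]
}}

```text
t: 19.1
ee_pos: [0.4943, 0.321, 0.1514]
tool_rot: [[1.0, 0.002, 0.003], [0.002, -1.0, 0.002], [0.003, -0.002, -1.0]]
ft_force: [-0.2, -0.0, -1.8]
grip_width: 0.179
```

```bash
python3 -c "
from h import *
rel(*rackt(.066))"; python3 look.py w16 >/dev/null; python3 - <<'E'
from h import *
import pickle
np.set_printoptions(precision=1,suppress=True,linewidth=200)
p,s=pickle.load(open('w16.pkl','rb'))
save('w16z.png',cv2.resize(p['frame'][110:230,200:320],None,fx=5,fy=5,interpolation=cv2.INTER_CUBIC)[:600])
W=cloud(p,s);L=(W-s['ee_pos'])@np.array(s['tool_rot'])*1000
for r in (145,150,155,158,160,162,165): print(r,L[r,235,0],' '.join(f'{c}:{L[r,c,1]:.1f}/{1000*W[r,c,2]:.0f}' for c in range(250,270)))
E
```

```text
t 19.1 pos [0.4943 0.321  0.1514] w [-0.14 -0.19  0.02] d_cm(now axes) [-0.06  0.13  1.32] after turn [-0.05  0.13  1.32] F [-0.23 -0.03 -1.81] g 0.179
145 37.82341686807842 250:-6.2/64 251:-5.4/65 252:-4.7/63 253:-4.0/64 254:-3.2/64 255:-2.4/65 256:-1.7/64 257:-0.9/63 258:-0.2/65 259:0.6/63 260:1.3/64 261:2.1/65 262:2.8/64 263:3.6/64 264:4.3/63 265:5.1/63 266:5.8/64 267:6.5/65 268:nan/nan 269:8.1/64
150 33.98877693109404 250:-6.2/64 251:-5.5/65 252:-4.7/64 253:-4.0/64 254:-3.2/64 255:-2.5/65 256:-1.7/63 257:-1.0/64 258:-0.2/65 259:0.6/64 260:1.3/65 261:2.1/65 262:2.8/64 263:3.6/64 264:4.4/63 265:5.1/65 266:5.8/64 267:6.6/63 268:7.4/64 269:8.1/64
155 30.135511668365726 250:-6.3/64 251:-5.5/64 252:-4.8/64 253:-4.0/64 254:-3.2/65 255:-2.5/63 256:-2.1/0 257:-1.2/1 258:-0.2/1 259:0.8/1 260:1.7/-0 261:2.7/0 262:3.7/-1 263:4.6/1 264:5.6/-0 265:5.2/61 266:5.9/62 267:6.6/65 268:7.4/63 269:8.2/64
158 27.856370006449026 250:-6.3/63 251:-5.5/63 252:-4.7/65 253:-4.0/64 254:-3.3/64 255:-2.5/62 256:-2.1/-1 257:-1.2/1 258:-0.2/-0 259:0.8/1 260:1.7/-0 261:2.7/1 262:3.7/1 263:4.7/-1 264:5.6/-0 265:5.2/62 266:5.9/63 267:6.6/64 268:7.4/63 269:8.2/63
160 26.306419864890735 250:-6.3/64 251:-5.5/65 252:-4.8/64 253:-4.0/63 254:-3.3/64 255:-2.5/63 256:-2.2/-1 257:-1.2/1 258:-0.2/0 259:0.5/81 260:1.2/83 261:1.9/83 262:3.7/-1 263:4.7/-1 264:5.6/-0 265:5.2/63 266:5.9/63 267:6.7/62 268:7.4/64 269:8.2/64
162 24.688895141944005 250:-6.3/64 251:-5.5/64 252:-4.8/64 253:-4.0/64 254:-3.3/63 255:-2.5/63 256:-2.2/1 257:-1.2/0 258:-0.2/0 259:0.5/82 260:1.2/83 261:1.9/83 262:3.7/-1 263:4.7/-1 264:5.7/-1 265:5.2/62 266:5.9/63 267:6.7/64 268:7.4/63 269:8.2/64
165 22.595288243445275 250:-6.3/64 251:-5.6/64 252:-4.8/64 253:-4.0/64 254:-3.3/64 255:-2.5/62 256:-1.8/51 257:-1.2/1 258:-0.2/83 259:0.4/100 260:1.1/102 261:1.7/100 262:3.7/1 263:4.7/-0 264:5.7/0 265:5.2/63 266:5.9/63 267:6.7/64 268:7.4/65 269:8.2/65
```

View pics/w16z.png

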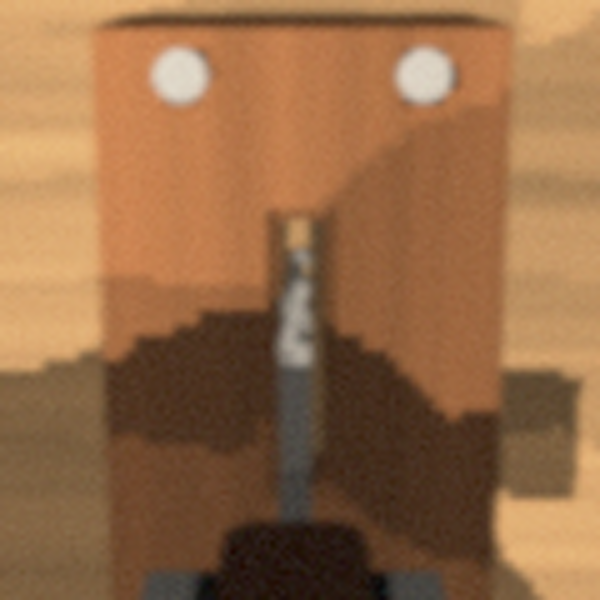

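Request:
{"method": "drive_tool", "body": {
  "moves": [
    [[-0.1, -0.2, 0, -0.05, 0.13, 0.3, 255], [0, 0, 0, 0, 0.03, 0.3, 255]]
  ]
}}

```text
t: 19.35
ee_pos: [0.4937, 0.3193, 0.1445]
tool_rot: [[1.0, 0.003, -0.001], [0.003, -1.0, 0.0], [-0.001, -0.0, -1.0]]
ft_force: [-0.2, -1.1, -1.8]
grip_width: 0.178
```

```bash
python3 -c "
from h import *
rel(*rackt(.066))"
```

```text
t 19.35 pos [0.4937 0.3193 0.1445] w [-0.02  0.04  0.03] d_cm(now axes) [ 0.01 -0.04  0.63] after turn [ 0.01 -0.04  0.63] F [-0.22 -1.12 -1.84] g 0.178
```

Request:
{"method": "drive_tool", "body": {
  "moves": [
    [[0, 0, 0, 0, -0.06, 0.4, 255], [0, 0, 0, 0, -0.02, 0.4, 255]]
  ]
}}

```text
t: 19.55
ee_pos: [0.4939, 0.32, 0.1358]
tool_rot: [[1.0, 0.002, -0.001], [0.002, -1.0, 0.0], [-0.001, -0.0, -1.0]]
ft_force: [-0.6, 0.5, -2.0]
grip_width: 0.178
```

```bash
python3 -c "
from h import *
rel(*rackt(.006))"
```

```text
t 19.55 pos [0.4939 0.32   0.1358] w [-0.02  0.03  0.01] d_cm(now axes) [-0.    0.03  5.76] after turn [-0.01  0.03  5.76] F [-0.6   0.5  -2.04] g 0.178
```

Request:
{"method": "drive_tool", "body": {
  "moves": [
    [[0, 0, 0, 0, 0, 0.6, 255], [0, 0, 0, 0, 0, 0.6, 255]]
  ]
}}

```text
t: 19.75
ee_pos: [0.494, 0.3201, 0.123]
tool_rot: [[1.0, 0.002, -0.0], [0.002, -1.0, 0.001], [-0.0, -0.001, -1.0]]
ft_force: [0.0, 0.3, -1.4]
grip_width: 0.177
```

```bash
python3 -c "
from h import *
rel(*rackt(.006))"
```

```text
t 19.75 pos [0.494  0.3201 0.123 ] w [-0.04  0.01  0.  ] d_cm(now axes) [-0.02  0.04  4.48] after turn [-0.02  0.04  4.48] F [ 0.01  0.27 -1.36] g 0.177
```

It is in the slot with no side force. I'll keep lowering.

Request:
{"method": "drive_tool", "body": {
  "moves": [
    [[0, 0, 0, 0, 0.01, 0.7, 255], [0, 0, 0, 0, 0, 0.7, 255], [0, 0, 0, 0, 0.01, 0.7, 255]]
  ]
}}

```text
t: 20.05
ee_pos: [0.494, 0.3199, 0.0999]
tool_rot: [[1.0, 0.002, -0.0], [0.002, -1.0, 0.001], [-0.0, -0.001, -1.0]]
ft_force: [0.4, 1.1, -1.7]
grip_width: 0.18
```

```bash
python3 -c "
from h import *
rel(*rackt(.006))"
```

```text
t 20.05 pos [0.494  0.3199 0.0999] w [-0.03  0.03  0.01] d_cm(now axes) [-0.02  0.02  2.17] after turn [-0.02  0.02  2.17] F [ 0.4   1.06 -1.67] g 0.18
```

Request:
{"method": "drive_tool", "body": {
  "moves": [
    [[0, 0, 0, 0, 0, 0.7, 255], [0, 0, 0, 0, 0, 0.6, 255], [0, 0, 0, 0, 0, 0.3, 255]]
  ]
}}

```text
t: 20.35
ee_pos: [0.4935, 0.3196, 0.0815]
tool_rot: [[1.0, 0.002, -0.002], [0.002, -1.0, -0.0], [-0.002, 0.0, -1.0]]
ft_force: [-0.2, -0.1, -0.7]
grip_width: 0.177
```

```bash
python3 -c "
from h import *
rel(*rackt(.006))"
```

```text
t 20.35 pos [0.4935 0.3196 0.0815] w [0.02 0.1  0.01] d_cm(now axes) [ 0.03 -0.01  0.33] after turn [ 0.03 -0.01  0.33] F [-0.24 -0.09 -0.74] g 0.177
```

Request:
{"method": "drive_tool", "body": {
  "moves": [
    [[0, 0.1, 0, 0.02, 0, 0.2, 255], [0, 0, 0, 0, 0, 0.15, 255]]
  ]
}}

```text
t: 20.55
ee_pos: [0.4936, 0.3196, 0.0781]
tool_rot: [[1.0, 0.002, -0.001], [0.002, -1.0, -0.001], [-0.001, 0.001, -1.0]]
ft_force: [-3.2, -2.3, 17.1]
grip_width: 0.18
```

```bash
python3 -c "
from h import *
rel(*rackt(.006))"
```

```text
t 20.55 pos [0.4936 0.3196 0.0781] w [0.07 0.03 0.01] d_cm(now axes) [ 0.02 -0.01 -0.01] after turn [ 0.02 -0.01 -0.01] F [-3.17 -2.25 17.11] g 0.18
```

Request:
{"method": "drive_tool", "body": {
  "moves": [
    [[0, 0, 0, 0, 0, 0, 255], [0, 0, 0, 0, 0, 0, 0], [0, 0, 0, 0, 0, 0, 0], [0, 0, 0, 0, 0, 0, 0], [0, 0, 0, 0, 0, 0, 0], [0, 0, 0, 0, 0, 0, 0], [0, 0, 0, 0, 0, 0, 0]]
  ]
}}

```text
t: 21.25
ee_pos: [0.495, 0.3206, 0.0796]
tool_rot: [[1.0, 0.002, 0.003], [0.002, -1.0, 0.001], [0.003, -0.001, -1.0]]
ft_force: [0.6, 0.6, 0.0]
grip_width: 1.002
```

```bash
python3 -c "
from h import *
rel(*rackt(.006))"
```

```text
t 21.25 pos [0.495  0.3206 0.0796] w [-0.07 -0.16  0.01] d_cm(now axes) [-0.12  0.09  0.14] after turn [-0.12  0.09  0.14] F [0.57 0.64 0.03] g 1.002
```

Request:
{"method": "drive_tool", "body": {
  "moves": [
    [[0, -0.1, 0, -0.05, 0.05, -2, 0], [0, 0, 0, 0, 0, -2.5, 0], [0, 0, 0, 0, 0, -3, 0], [0, 0, 0, 0, 0, -4, 0], [0, 0, 0, 0, 0, -4, 0], [0, 0, 0, 0, 0, -3, 0], [0, 0, 0, 0, 0, 0, 0], [0, 0, 0, 0, 0, 0, 0]]
  ]
}}

```text
t: 22.05
ee_pos: [0.4932, 0.3191, 0.2702]
tool_rot: [[1.0, 0.002, -0.003], [0.002, -1.0, -0.001], [-0.003, 0.001, -1.0]]
ft_force: [0.2, 0.5, -1.5]
grip_width: 1.003
```

```bash
python3 - <<'E'
from h import *
import pickle
s=manip.sense();print(s['t'],s['ee_pos'],s['ft_force'])
p=manip.get_image('wrist');pickle.dump((p,s),open('w17.pkl','wb'));save('w17.png',p['frame'])
t=manip.get_image('top');save('t17.png',t['frame']);W=cloud(t)
c=manip.get_image('scene');pickle.dump((c,s),open('s17.pkl','wb'));save('s17.png',cv2.resize(c['frame'][130:320,130:400],None,fx=2.9,fy=2.9,interpolation=cv2.INTER_CUBIC))
pickle.dump((t,s),open('t17.pkl','wb'))
W=cloud(p,s)
m=(W[...,2]>.128)&(W[...,2]<.145)&(abs(W[...,0]-.4935)<.03)&(abs(W[...,1]-.319)<.03);P=W[m];print(cv2.minAreaRect((P[:,:2]*1000).astype(np.float32)),P.mean(0),np.percentile(P[:,2],[5,50,95]),len(P))
E
python3 rack.py w17.pkl w17r.png|head -1
```

```text
22.05 [0.49323785 0.31908934 0.27020962] [ 0.18237455  0.49794579 -1.45962246]
((492.8598937988281, 320.11993408203125), (25.52229881286621, 15.17186164855957), 0.29445648193359375) [0.49357074 0.31998502 0.13537795] [0.13284811 0.13559749 0.13696816] 453
board ((504.4310607910156, 319.2945556640625), (99.83812713623047, 62.02616500854492), 0.21635138988494873) z 0.06400478196662235 3970
```

View pics/w17.png

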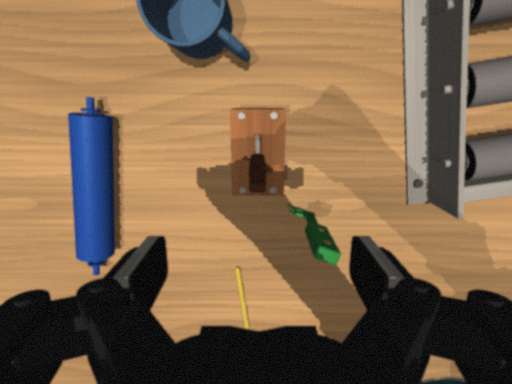

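View pics/s17.png

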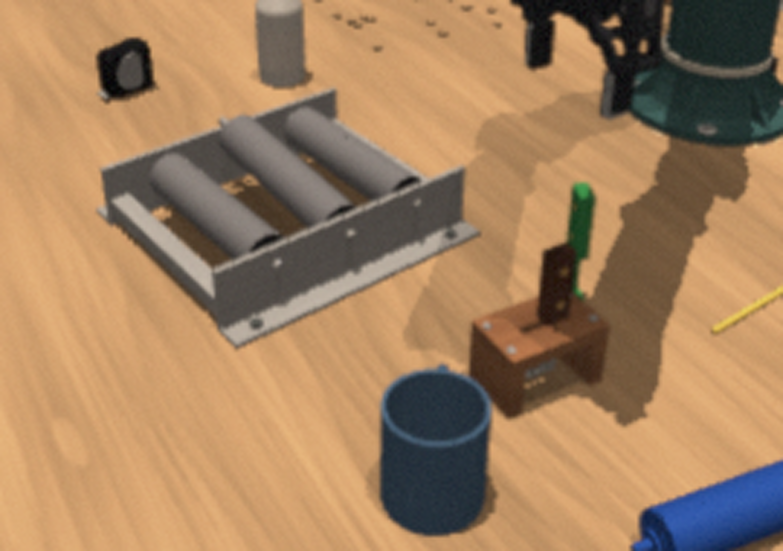

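Request:
{"method": "drive_tool", "body": {
  "moves": [
    [[0, 0, -4, 0.8, 4.5, -0.5, 0], [0, 0, -4, 1, 4.5, 0, 0], [0, 0, 0, 1, 4.5, 0, 0], [0, 0, 0, 1, 4.5, 0, 0], [0, 0, 0, 1, 4.5, 0, 0], [0, 0, 0, 1, 4.5, 0, 0], [0, 0, 0, 0, 4.5, 0, 0], [0, 0, 0, 0, 4.5, 0, 0], [0, 0, 0, 0, 3, 0, 0], [0, 0, 0, 0, 0, 0, 0], [0, 0, 0, 0, 0, 0, 0]]
  ]
}}

```text
t: 23.3
ee_pos: [0.595, -0.0738, 0.2544]
tool_rot: [[0.987, 0.155, -0.037], [0.155, -0.988, -0.006], [-0.037, 0.0, -0.999]]
ft_force: [-0.5, -0.5, -0.6]
grip_width: 1.0
```

```bash
python3 - <<'E'
from h import *
import pickle
s=manip.sense();print(s['t'],s['ee_pos'])
p=manip.get_image('wrist');pickle.dump((p,s),open('w18.pkl','wb'));save('w18.png',p['frame'])
W=cloud(p,s);Q=W.reshape(-1,3);Q=Q[~np.isnan(Q[:,0])]
c,n=np.cos(.1565),np.sin(.1565);d=Q[:,:2]-[.5944,-.0109]
L=np.c_[d[:,0]*c+d[:,1]*n,-d[:,0]*n+d[:,1]*c,Q[:,2]]*1000
for a in list(range(-124,-84,3))+list(range(80,126,3)):
    m=(abs(L[:,0])<3)&(abs(L[:,1]-a)<1.5);print(a,m.sum(),np.round(np.percentile(L[m,2],[5,50,95]),1) if m.sum() else '')
E
```

```text
23.3 [ 0.59502241 -0.07375474  0.25436027]
-124 584 [311.6 321.7 332. ]
-121 556 [312.1 321.4 338. ]
-118 398 [278.4 317.5 321. ]
-115 284 [ 79.8 297.3 320.1]
-112 44 [ 77.8 275.2 323.1]
-109 109 [ 12.8 274.2 325.3]
-106 631 [267.8 293.9 306.3]
-103 146 [ 20.4 303.  333.7]
-100 143 [  0.4 334.8 335.8]
-97 34 [-0.4 76.3 83.9]
-94 20 [-1.1 76.2 77.8]
-91 11 [75.5 76.2 77.3]
-88 13 [74.9 77.  80.6]
-85 12 [82.8 88.8 95.5]
80 14 [76.9 78.  78.7]
83 17 [76.5 77.9 78.7]
86 16 [76.3 77.1 78.2]
89 18 [76.3 76.9 78.2]
92 19 [75.9 77.  77.8]
95 14 [75.7 76.9 77.8]
98 16 [75.4 75.9 76.9]
101 15 [75.1 76.1 76.9]
104 14 [74.8 75.3 76.7]
107 0 
110 16 [64.9 67.4 70.1]
113 19 [67.1 69.7 71. ]
116 11 [68.5 69.5 70.8]
119 0 
122 0 
125 0
```

View pics/w18.png

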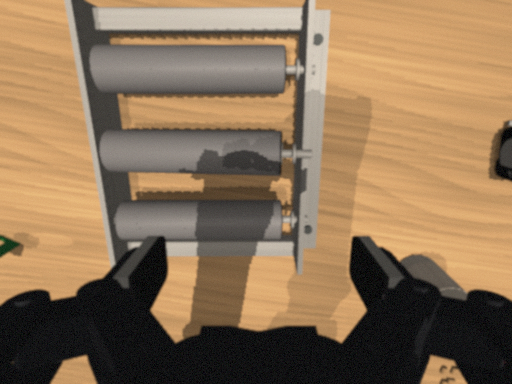

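Request:
{"method": "drive_tool", "body": {
  "moves": [
    [[0, 0, 0, 0, 0, -0.5, 0], [0, 0, 0, 0, 0, 0, 0], [0, 0, 0, 0, 0, 0, 0]]
  ]
}}

```text
t: 23.65
ee_pos: [0.5943, -0.0688, 0.2586]
tool_rot: [[0.986, 0.163, -0.04], [0.163, -0.987, -0.005], [-0.04, -0.002, -0.999]]
ft_force: [-1.2, 0.6, 0.5]
grip_width: 1.001
```

```bash
python3 -c "
from h import *
print(manip.hand_in())"
```

```text
the job is handed in; nothing more can be done
None
```

The middle roller's sprung end now lies on top of the -y rail, its far end is still in its hole, and the fork is back in its rack. I handed the job in at about 23.7 s of the 61 s allowed. The hand-in reports no verdict, so these are my own readings.

**What I did:** I took the brown fork from the rack and slid its prongs between the rail and the collar, a gap of about 4 mm in the camera. I pushed the collar in until the axle end was just inside the rail. The wrist force peaked at about 10 N in the readings between moves. I then lifted the end to about 85 mm, let it spring out over the rail, set it down and withdrew the fork.

**Last checks:**
- **Axle:** just before the fork came out, the axle end sat about 74.5 mm high and 9 mm past the rail's inner face, with no force left on the fork. A final wrist picture shows it still lying on the rail.
- **Far end:** I did not measure the stub itself. The far end of the tube still sits low, with its top at about 75 mm and about 5 mm from the far rail, so the stub must be in its hole.
- **Fork:** the handle centre is about 11.5 mm behind the slot's middle and its top is at 136 mm, within about 1 mm of where it hung at first. It stands straight.
- **Other things:** the later pictures show no sign that the mug, tape measure, glue bottle, green fork or blue roller was touched. I did not measure their positions again.

**Weak point:** pressing the fork down onto the rack showed 17 N for a moment, and this eased to nothing when I opened the gripper. The depth profile near the sprung end in the final picture was spoiled by the gripper's own fingers, so that height and overhang come from the earlier picture.

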